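Draw a half-sole template out from under a shield and lay it on a cork stand

ROBOT

A 7-joint arm with a two-finger parallel gripper is mounted at the origin on the work surface. World frame = base frame: x ahead of the robot, y to its left, z up, the work surface at z = 0. Lengths are in m, angles in degrees, forces in N, time in s.
With the tool pointing down it reaches from about 0.425 to 0.875 m from the base axis. Payload 4.7 kg.
Tool frame: the origin (TCP) lies midway between the tips of the shut fingers; the grasp point (between the pads) lies 19 mm behind it (env.grip_depth is the distance from the TCP to the grasp point, in m); z points along the fingers, y is the line along which they close (so a half turn about z gives the same grasp; the last joint's range is limited). The gripper opens to 87 mm and grips with 3 to 60 N. Pads are 19 mm wide; open, the fingers measure 117 mm over their backs; the gripper's body (75 mm by 190 mm) begins 51 mm behind the grasp point.
Start: joints at [-75.567, 18.392, -4.016, 83.108, 1.295, 78.541, -3.26], TCP at [0.153, 0.632, 0.223] pointing down, gripper open.
Joint ranges: [-163.93, 163.93], [-17.29, 119.83], [-79.2, 71.16], [3.27, 140.29], [-89.18, 269.18], [5.43, 117.66], [-154.24, 154.24]. Speed limits (degrees/s): [147.25, 147.25, 180, 180, 180, 180, 180].

INTERFACE

Orientations are given as [roll, pitch, yaw] about the fixed x, y, z axes, in that order (R = Rz(yaw) Ry(pitch) Rx(roll)).
In Python, from cell import get_obs, optics, env, nets gives the robot as it stands.
- The arm moves only by the shell command python3 -m creep 'ROWS' [FORCE]. ROWS is JSON, a list of rows, each an object of numbers: "wx", "wy", "wz": the turn, a rotation vector about the tool's x, y, z in degrees; "tx", "ty", "tz": the shift along the tool's x, y, z in mm; "gripper": the opening, from -1 (shut) to 1 (fully open). A call has 1 to 5 rows; each row is the pose to reach, as a shift and turn from the pose commanded when the call began, along the tool's axes at that moment; what a row does not reach only later rows make up. A row lasts 1/12 s, in which the tool goes at most 41.7 mm and 7.16 degrees, less where a joint would pass 70% of its speed; a pose out of reach is approached as far as the arm can. A call with a gripper value outside its range is refused whole. The fingers move at their own pace and stop on an object; FORCE is the grip in N (left out, the last holds). Time passes only in rows, so rows that repeat a pose let the fingers close. It gives the time, the measured TCP pose, the force, the opening and the grip force at its end, in the units of the state.
- get_obs(): the state, without advancing time (a new reading comes with each control period).
- optics.read_camera(name): name is "scene" or "top"; returns (picture, depth): 420x560x3 uint8, red, green, blue; 420x560 float32, m along the optical axis (not along the pixel's ray), 0 where there is no reading.
- optics.camera_info(name): a dict with "fovy" (degrees; the focal length in pixels is half the picture's height over the tangent of half this angle, whatever the lens; pixels are square), "cx", "cy" (the principal point, pixels), "k1" (the pictures are not rectified: a ray, as slopes to the right and down, at radius r is drawn at 1 + k1 r^2 times it, then the intrinsics apply), "R" (3x3) and "t" (3): a world point X has camera coordinates R X + t. Camera axes: x right, y down, z forward; pixel columns grow to the right and rows downward; lengths in m; the calibration is good to about 2 mm. A picture is of the moment at which its call begins. camera_info takes no time and is no camera call.
- env.sign_off(): hands the job in; it is judged then, once.
Trained networks look in the newest picture that a camera, given by its name, has taken for a name from the list of things; names that differ only in an ending like _2 or _b are one class to them, and where a whole thing is asked for, a point or a joint stands for the part that bears it (a point fixed in the world has none). Each returns a list of dicts, best first, with "confidence" (0 to 1); they miss things now and then, are a little off and sometimes report something else, mostly with a low value. They report only what shows in the picture. A call takes as long as a camera call. They do not tell look-alikes from the thing itself.
- nets.look_for(query, camera): "point" ([x, y, z] in m, in world coordinates, good to about 4 mm: the middle of the surface that is visible of it).
- nets.place_of(query, camera): "point" ([x, y, z] in m, in world coordinates, good to about 4 mm: a listed point, or the origin of a listed thing).
The state is a dict: "time_s": time; "qpos": joint angles; "joint_velocities": joint speeds; "effort": joint torques, N m; "tool_pos": TCP position; "tool_rot": TCP orientation; "force": force on the tool from outside, world axes, zero at the start; "wrist_torque": the same for the moment, N m; "grip_width": finger opening in m; "grasp_force": force on a finger pad.
Only numpy, scipy, OpenCV 4.12 (cv2) and the standard library are available. Lean on these libraries where they do the work, as an engineer would, in place of code of your own. Each camera call takes 0.05 s, during which the arm holds its last target. There are 200 camera calls.

TASK

The flat orange half-sole template lies too thin and too wide to pick up on the machine deck, mostly under the clear shield. Slide it out along the deck until more than half of its narrow tongue sticks out over the front edge, pick it up there, carry it to the red stand and lower it, still held, flat onto the cork top: its round part centred on the cork, its tongue pointing the way of the stand's yellow mark; then let go. Do not knock the shield, do not let the template fall off the deck, and leave the jar, the rubber heel and the hammer where they are.

Things in the scene. Friction and masses are not known exactly. Their poses are not given: they have to be found in the camera images.
- template: Half-sole template: rigid orange sheet 3 mm thick, about 120 g (hidden mass and friction vary). A disc of 90 mm diameter centred at x = +20 mm, joined to a straight tongue 46 mm wide (y -23 to 23) that ends at x = -80 mm; 145 mm long. Origin on its underside and middle line, at the centre of mass: it topples off the deck once the origin passes the front edge. x points from tongue to disc, z up
- template_tongue (a point): Middle of the tongue's end edge, on the upper face (template x = -80 mm). At the start it lies 18 to 26 mm in front of the shield's lip, tongue towards the robot; all the rest is under the shield. A fingertip pressed on the template with a few newtons drags it: fingertips grip it better than the deck does
- template_round (a point): Centre of the template's round part, on its underside (template x = +20 mm)
- deck: Fixed grey machine deck, flat dark steel top 100 mm above the origin, filling x 0 to 360, y -150 to 150 mm. Origin: middle of its front edge, at its foot (set up to 10 mm deep into the table). x points from the front edge away from the robot. The front is recessed 30 mm below the top's 30 mm thick rim. A grinding drum of 100 mm diameter stands at x = 325 mm
- deck_edge (a point): Middle of the deck's front edge, at the height of its top surface; axes as the deck's
- shield: Fixed clear shield on grey posts over the deck; origin and axes as the deck's. Its front pane stands 95 mm behind the deck's front edge, 65 to 110 mm above the deck's top, yellow lower edge; a clear roof runs 170 mm back from its top. An upright gripper's body strikes the pane before the fingers reach the template; a tool tilted about 40 degrees, fingers pointing away from the robot, gets in
- shield_lip (a point): Middle of the pane's lower front edge (deck x = 95 mm, 65 mm above the deck's top)
- stand: Fixed red stand with a square cork top, 90 x 90 mm, 70 mm above its origin; column 52 mm diameter, foot 110 x 110 x 12 mm. Origin: centre of its foot on the table. A yellow mark is on the side that looks to its -x. The template's tongue is to point to the stand's -x (template x axis along stand x axis), overhanging the cork
- stand_top (a point): Centre of the cork's upper face; axes as the stand's
- jar: Bystander: amber glass jar with a black cap, 68 mm diameter, 90 mm high, standing on the table, on the side of the deck where the stand is not. Origin: centre of its underside
- heel: Bystander: black rubber heel, about 52 x 44 x 22 mm, lying on the deck near its left (+y) side, in front of the shield. Origin: centre of its underside
- hammer: Bystander: hammer, 240 mm long, 26 mm high, lying on the table in front of the deck, handle to its -x. Origin: under its middle
There are look-alikes about, which are no part of the job. Of the things shaped like the template, the orange one is meant.

How it is judged:
By the outcome, as a careful person would: the job done as asked, in the order asked, and still so for the second after the job is handed in, with the robot touching nothing.
It also fails if it takes over 69 s, if anything falls off the work surface, if the arm or the gripper's body presses on something with over 40 N, if the wrist force passes 120 N, or if a joint passes its speed limit or range.

## Working session

There is one attempt and no reset: what is moved stays moved. The work goes in short steps, Python scripts to look and compute and a shell command to move; the robot and the scene stay as the last step left them, time stands still between calls to the robot, and variables do not carry over. Pictures are saved under pics/ and viewed, at most 10 in all, crops included, and the job is handed in when it is done.

```bash
ls; mkdir -p pics; python3 - <<'E'
from cell import get_obs, optics, env, nets
import cv2
for c in ["scene","top"]:
    p,d=optics.read_camera(c); cv2.imwrite(f"pics/{c}0.png",p[:,:,::-1])
    i=optics.camera_info(c); print(c,i)
    for q in ["template_tongue","template_round","template","deck_edge","shield_lip","stand_top","stand","jar","heel","hammer"]:
        print(q,[( [round(v,4) for v in r["point"]],round(r["confidence"],2)) for r in nets.place_of(q,c)])
o=get_obs();print(o)
E
```

```text
pics
scene {'fovy': 57.14940699445857, 'cx': 273.1599243796322, 'cy': 215.08806777880758, 'k1': 0.0014992490487131384, 'R': array([[-0.3584582 ,  0.93353364, -0.00476068],
       [ 0.68116119,  0.25805825, -0.68514624],
       [-0.63837853, -0.24883908, -0.72838998]]), 't': array([ 0.20283182, -0.29052996,  1.51374815])}
template_tongue [([0.6766, 0.2373, 0.0012], 0.91), ([0.2687, 0.3495, 0.0039], 0.81), ([0.6693, -0.3064, 0.0012], 0.8)]
template_round [([0.6547, 0.3342, 0.0025], 0.96), ([0.6547, 0.0021, 0.0924], 0.7), ([0.3635, 0.321, -0.0018], 0.6), ([0.7632, -0.3371, 0.0018], 0.59)]
template [([0.6328, 0.0011, 0.0947], 0.77), ([0.7434, -0.3325, -0.0013], 0.75), ([0.6623, 0.3161, 0.0022], 0.69), ([0.3412, 0.3247, 0.0041], 0.57)]
deck_edge []
shield_lip [([0.6349, -0.0001, 0.0944], 0.54)]
stand_top [([0.5224, -0.3361, 0.0713], 0.94)]
stand [([0.5251, -0.3368, -0.0031], 0.81)]
jar [([0.4813, 0.2975, 0.0004], 0.64)]
heel []
hammer [([0.3659, -0.0087, 0.0026], 0.66)]
top {'fovy': 54.58007396631908, 'cx': 279.5178768512087, 'cy': 212.00513163232714, 'k1': -0.05494585841016, 'R': array([
[... 1021 characters left out ...]
1.1, 'qpos': array([-75.56857465,  18.39370291,  -4.01529247,  83.10781868,
         1.29463099,  78.5414616 ,  -3.26170254]), 'joint_velocities': array([ 0.10202198, -0.01118516, -0.04894708, -0.12489289, -0.02228812,
       -0.0942536 ,  0.0820144 ]), 'effort': array([-1.50630822e-04, -4.91109717e+01, -4.03322903e-01, -3.12779260e+01,
       -6.38507609e-02,  3.33656115e-02,  1.79318107e-05]), 'tool_pos': array([0.15314051, 0.63171698, 0.22256388]), 'tool_rot': array([1.79997873e+02, 2.64457988e-03, 1.66374835e+02]), 'force': array([ 0.44394053, -0.47809773, -0.00342191]), 'wrist_torque': array([-0.07193205,  0.01808286, -0.00281334]), 'grasp_force': 0.0, 'grip_width': 0.08681572339550908}
```

View pics/scene0.png

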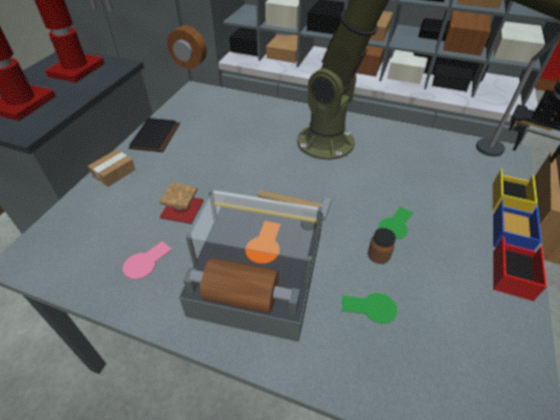

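View pics/top0.png

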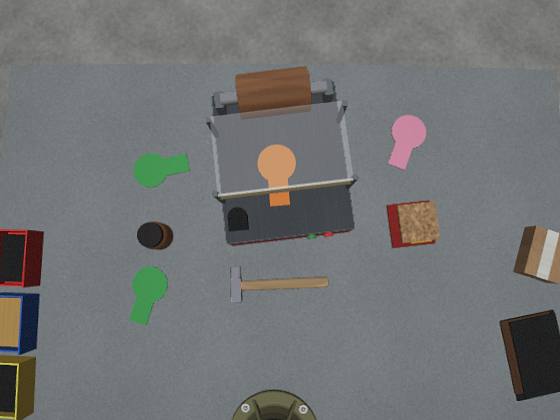

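Scene: orange template under the shield, disc at about (263,250) in the scene picture and (277,163) in the top one; tongue end at top (280,206). The deck's front edge runs top (228,244) to (354,231). The stand's cork is at top (418,222). Next I measure precisely and look for the yellow mark.

```bash
cat > h.py <<'E'
import numpy as np, cv2
from cell import get_obs, optics, env, nets
from scipy.spatial.transform import Rotation as Ro
def cam(c):
    i=optics.camera_info(c); f=210/np.tan(np.radians(i["fovy"]/2)); return i,f
def onplane(c,px,z):
    i,f=cam(c); px=np.atleast_2d(px).astype(float)
    s=(px-[i["cx"],i["cy"]])/f; u=s.copy()
    for _ in range(8): u=s/(1+i["k1"]*(u**2).sum(1,keepdims=True))
    R,t=np.array(i["R"]),np.array(i["t"]); d=np.c_[u,np.ones(len(u))]@R; o=-R.T@t
    return o+d*((z-o[2])/d[:,2])[:,None]
def proj(c,X):
    i,f=cam(c); X=np.atleast_2d(X)@np.array(i["R"]).T+i["t"]; u=X[:,:2]/X[:,2:]
    return u*(1+i["k1"]*(u**2).sum(1,keepdims=True))*f+[i["cx"],i["cy"]]
def orange(p,c,z,near=None,rad=0.2):
    h=cv2.cvtColor(p,cv2.COLOR_RGB2HSV); m=((h[...,0]>=5)&(h[...,0]<=16)&(h[...,1]>150)&(h[...,2]>150))
    n,l,st,ce=cv2.connectedComponentsWithStats(m.astype(np.uint8))
    return m,[(k,st[k].tolist(),ce[k].round(1).tolist()) for k in range(1,n) if st[k,4]>60],l
E
python3 - <<'E'
from h import *
for c in ["scene","top"]:
    p,d=optics.read_camera(c); np.savez(f"{c}1.npz",p=p,d=d)
    m,L,l=orange(p,c,.1); print(c,L)
    h=cv2.cvtColor(p,cv2.COLOR_RGB2HSV); y=((abs(h[...,0].astype(int)-27)<5)&(h[...,1]>130)&(h[...,2]>120))
    n,ll,st,ce=cv2.connectedComponentsWithStats(y.astype(np.uint8)); print("yellow",[(st[k].tolist(),ce[k].round().tolist()) for k in range(1,n) if st[k,4]>4])
p=np.load("scene1.npz")["p"]; a=cv2.resize(p[175:235,145:225],(640,480),interpolation=cv2.INTER_CUBIC)
q=np.load("top1.npz")["p"]; 
cv2.imwrite("pics/stand.png",a[:,:,::-1])
b=cv2.resize(q[140:260,190:350],(800,600),interpolation=cv2.INTER_CUBIC); cv2.imwrite("pics/deck.png",b[:,:,::-1])
d=np.load("top1.npz")["d"]
for px in [(277,163),(280,200),(290,215),(418,222),(238,218)]: print(px,d[px[1],px[0]])
E
```

```text
scene [(2, [246, 249, 31, 15, 305], [259.9, 255.9])]
yellow [([494, 170, 44, 41, 563], [517.0, 195.0])]
top [(1, [269, 191, 21, 15, 248], [279.2, 198.7])]
yellow [([0, 362, 19, 58, 171], [13.0, 389.0])]
(277, 163) 0.83587295
(280, 200) 0.94363695
(290, 215) 0.9418691
(418, 222) 0.96302795
(238, 218) 0.9218698
```

View pics/stand.png

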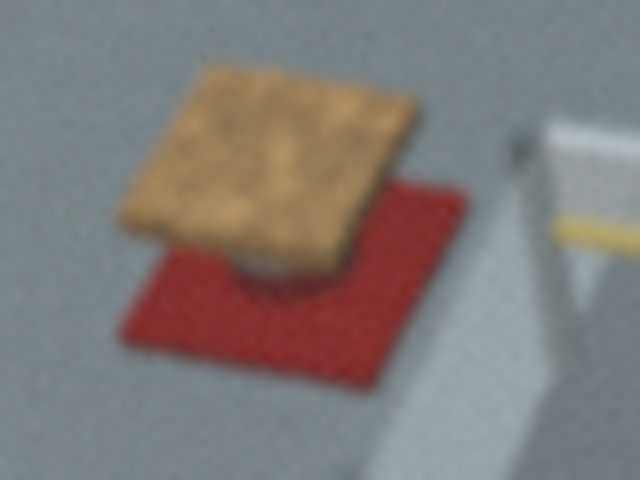

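View pics/deck.png

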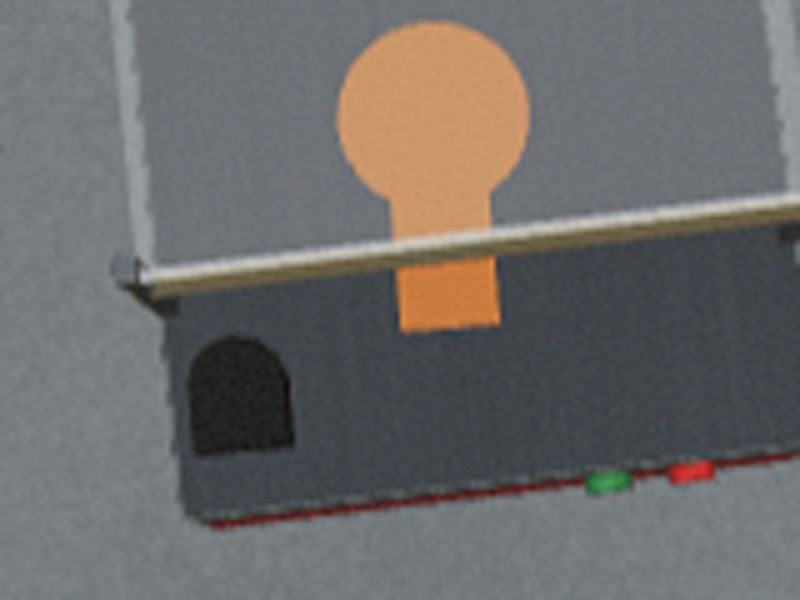

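The stand crop shows cork and a red foot, with something greyish under the cork at about scene pixel (178,208) but no clear yellow. I'll check the stand in the top view and sample colours.

```bash
python3 - <<'E'
from h import *
p=np.load("scene1.npz")["p"]; q=np.load("top1.npz")["p"]
print(p[204:214,172:186:2].tolist())
b=cv2.resize(q[195:255,378:448],(700,600),interpolation=cv2.INTER_CUBIC); cv2.imwrite("pics/stand_top.png",b[:,:,::-1])
for c in ["scene","top"]:
    i,f=cam(c); print(c,-np.array(i["R"]).T@i["t"])
E
```

```text
[[[135, 110, 77], [138, 113, 78], [133, 108, 76], [145, 118, 83], [159, 129, 90], [150, 122, 87], [153, 126, 87]], [[121, 93, 66], [120, 95, 66], [126, 103, 74], [129, 104, 72], [142, 115, 82], [138, 112, 79], [144, 116, 82]], [[122, 77, 63], [109, 88, 67], [114, 94, 71], [117, 96, 72], [126, 103, 75], [123, 102, 70], [129, 106, 76]], [[127, 61, 54], [102, 80, 68], [104, 91, 79], [109, 93, 77], [112, 92, 72], [112, 92, 68], [116, 94, 67]], [[128, 48, 47], [99, 62, 59], [99, 81, 78], [101, 85, 80], [103, 85, 75], [103, 76, 63], [102, 74, 53]], [[132, 46, 46], [100, 51, 50], [92, 59, 58], [94, 71, 68], [99, 71, 66], [94, 59, 53], [97, 60, 50]], [[133, 47, 46], [111, 45, 43], [94, 47, 44], [92, 49, 49], [96, 51, 51], [93, 45, 43], [93, 48, 48]], [[134, 46, 45], [125, 48, 47], [106, 45, 45], [98, 47, 46], [101, 48, 47], [99, 42, 42], [101, 43, 44]], [[132, 47, 49], [133, 51, 50], [118, 38, 39], [113, 48, 48], [110, 43, 41], [112, 48, 44], [122, 47, 46]], [[133, 48, 46], [132, 47, 45], [132, 51, 48], [125, 46, 46], [125, 43, 43], [129, 50, 50], [128, 41, 41]]]
scene [1.23694878 0.26230303 0.90450909]
top [ 0.43982655 -0.02293112  1.03210874]
```

View pics/stand_top.png

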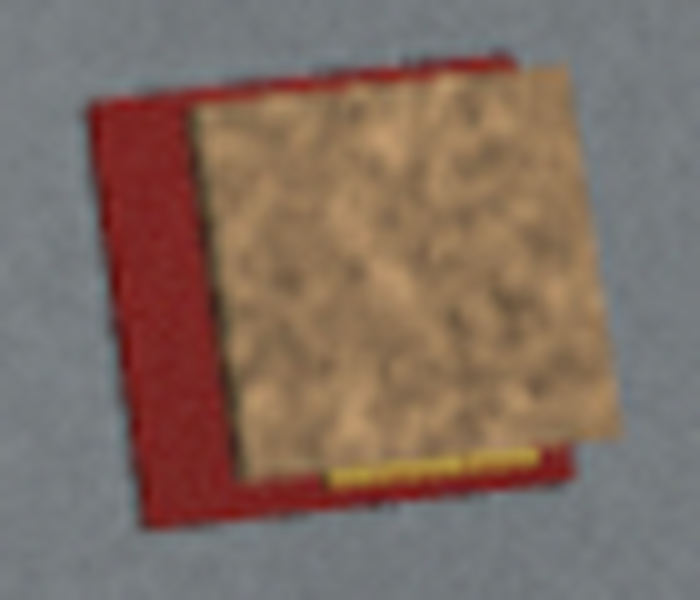

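The yellow mark is on the robot-facing side of the stand (crop (435,468)). Now the poses.

```bash
python3 - <<'E'
from h import *
def c2(pts,s,o): return np.array(pts)/s-0.5+0.5/s+np.array(o) if 0 else (np.array(pts)+.5)/s-.5+np.array(o)
ck=c2([(192,107),(568,68),(622,438),(240,478)],10,(378,195)); W=onplane("top",ck,.07); print("cork",W.round(4),W.mean(0).round(4))
v=(W[0]+W[1]-W[2]-W[3]); v2=W[0]-W[1]+W[3]-W[2]; print("yaw",np.degrees(np.arctan2(v[1],v[0])),np.degrees(np.arctan2(-v2[0],v2[1])),[np.linalg.norm(W[i]-W[i-1]) for i in range(4)])
# heights from depth
for c in ["top","scene"]:
    d=np.load(f"{c}1.npz")["d"]; i,f=cam(c)
    def h(px):
        a=onplane(c,px,0.); R,t=np.array(i["R"]),np.array(i["t"])
        o=-R.T@t; dz=(a@R.T+t)[:,2]; dd=np.array([d[int(y),int(x)] for x,y in np.atleast_2d(px)]); X=o+(a-o)*(dd/dz)[:,None]; return X
    if c=="top":
        g=np.array([(x,y) for x in range(295,340,3) for y in range(205,226,3)]); print("deck z",np.median(h(g)[:,2]))
        g=np.array([(x,y) for x in range(272,288,2) for y in range(196,203,2)]); print("tmpl z",np.median(h(g)[:,2]))
        g=np.array([(x,y) for x in range(405,430,3) for y in range(210,236,3)]); print("cork z",np.median(h(g)[:,2]))
        g=np.array([(x,y) for x in range(380,480,8) for y in range(300,340,8)]); print("table z",np.median(h(g)[:,2]))
z=.096
e=onplane("top",c2([(195,515),(500,484),(790,452)],5,(190,140)),z); print("edge",e.round(4)); v=e[2]-e[0]; print("deck yaw",np.degrees(np.arctan2(v[0],-v[1])))
t=onplane("top",c2([(402,331),(500,324)],5,(190,140)),z+.003); print("tongue",t.round(4),t.mean(0).round(4))
dc=onplane("top",c2([(433,117)],5,(190,140)),z+.003);print("disc",dc.round(4)); a=dc[0]-t.mean(0); print(np.linalg.norm(a),np.degrees(np.arctan2(a[1],a[0])))
print("heel",onplane("top",c2([(190,455),(295,445),(190,380),(290,380)],5,(190,140)),z+.02).round(3))
print("lip",onplane("top",c2([(155,300),(450,270),(800,233)],5,(190,140)),z+.065).round(4))
E
```

```text
cork [[ 0.5627 -0.2841  0.07  ]
 [ 0.5734 -0.3745  0.07  ]
 [ 0.4853 -0.3854  0.07  ]
 [ 0.4747 -0.2943  0.07  ]] [ 0.524  -0.3346  0.07  ]
yaw 6.812185217905053 6.706840410030389 [np.float64(0.0886267714362344), np.float64(0.09111757526098274), np.float64(0.08880988276281528), np.float64(0.09175057640075991)]
deck z 0.09636222247770787
tmpl z 0.09930311954666576
cork z 0.07051064134300566
table z -9.599021123563034e-05
edge [[ 0.4672  0.1104  0.096 ]
 [ 0.4837 -0.0297  0.096 ]
 [ 0.5004 -0.1629  0.096 ]]
deck yaw 6.9248454408821845
tongue [[ 0.5535  0.0165  0.099 ]
 [ 0.5574 -0.0287  0.099 ]] [ 0.5554 -0.0061  0.099 ]
disc [[0.6545 0.0039 0.099 ]]
0.09956148287025017 5.7781646878155515
heel [[0.494 0.111 0.116]
 [0.499 0.063 0.116]
 [0.528 0.112 0.116]
 [0.528 0.066 0.116]]
lip [[ 0.5579  0.1213  0.161 ]
 [ 0.5728 -0.0064  0.161 ]
 [ 0.5911 -0.1577  0.161 ]]
```

Positions agree with the given sizes: cork 90 mm, tongue to disc 99.6 mm, tongue about 21 mm in front of the lip, deck top at z = 0.096. The plan is two drags, because pressing over the overhang would tip it. First I press on the tongue end with the tool tilted 36°, then further in. After that I take the tongue by its sides with an upright tool.

```bash
cat >> h.py <<'E'
N=np.array([np.cos(np.radians(6.9)),np.sin(np.radians(6.9)),0]); T=np.array([-N[1],N[0],0]); E0=np.array([.4837,-.0297,.0963])
def Rt(yaw,tilt): return Ro.from_euler("xyz",[180,0,yaw+180],degrees=True)*Ro.from_euler("y",-tilt,degrees=True)
def plan(pos,yaw,tilt):
    o=get_obs(); R=Ro.from_euler("xyz",o["tool_rot"],degrees=True); d=R.inv().apply(np.array(pos)-o["tool_pos"])*1e3; w=(R.inv()*Rt(yaw,tilt)).as_rotvec(degrees=True)
    print("t",o["time_s"],"tcp",o["tool_pos"].round(4),"F",o["force"].round(1),"| shift",d.round(1),"|%.0f"%np.linalg.norm(d),"turn",w.round(1))
def deck(x,y,z): return E0+x*N+y*T+[0,0,z]
E
python3 -m creep '[{"tx":-165,"ty":-115,"tz":-38,"gripper":-1},{"tx":-165,"ty":-115,"tz":-38,"gripper":-1},{"tx":-165,"ty":-115,"tz":-38,"gripper":-1},{"tx":-165,"ty":-115,"tz":-38,"gripper":-1},{"tx":-165,"ty":-115,"tz":-38,"gripper":-1}]' 20
python3 -m creep '[{"tx":-165,"ty":-115,"tz":-38},{"tx":-165,"ty":-115,"tz":-38},{"tx":-165,"ty":-115,"tz":-38},{"tx":-165,"ty":-115,"tz":-38},{"tx":-165,"ty":-115,"tz":-38}]'
python3 - <<'E'
from h import *
plan([.46,0,.30],6.5,0)
a=np.array([.5554,-.0061,0])-E0; print("tongue deck",a@N,a@T)
E
```

```text
t 1.2 tcp [0.1532 0.6317 0.2226] F [ 0.3 -0.6  0. ] | shift [-447.  -541.6  -77.4] |707 turn [  0.    0.  -20.1]
tongue deck 0.0740159308128389 0.014815261925090719validation failed for argument at $[0]...
validation failed for argument at $[0]...
```

```bash
python3 -m creep '[{"wx":0,"wy":0,"wz":0,"tx":-165,"ty":-115,"tz":-38,"gripper":-1},{"wx":0,"wy":0,"wz":0,"tx":-165,"ty":-115,"tz":-38,"gripper":-1},{"wx":0,"wy":0,"wz":0,"tx":-165,"ty":-115,"tz":-38,"gripper":-1},{"wx":0,"wy":0,"wz":0,"tx":-165,"ty":-115,"tz":-38,"gripper":-1},{"wx":0,"wy":0,"wz":0,"tx":-165,"ty":-115,"tz":-38,"gripper":-1}]' 20
```

```text
time_s: 1.62
tool_pos: [0.2881, 0.479, 0.2613]
tool_rot: [180.0, 0.0, 166.3]
force: [0.7, -0.4, 0.1]
grip_width: 0.0613
grasp_force: 0.0
```

```bash
python3 -m creep '[{"wx":0,"wy":0,"wz":0,"tx":-165,"ty":-115,"tz":-38,"gripper":-1},{"wx":0,"wy":0,"wz":0,"tx":-165,"ty":-115,"tz":-38,"gripper":-1},{"wx":0,"wy":0,"wz":0,"tx":-165,"ty":-115,"tz":-38,"gripper":-1},{"wx":0,"wy":0,"wz":0,"tx":-165,"ty":-115,"tz":-38,"gripper":-1},{"wx":0,"wy":0,"wz":0,"tx":-165,"ty":-115,"tz":-38,"gripper":-1}]'
python3 -m creep '[{"wx":0,"wy":0,"wz":0,"tx":-58,"ty":-156,"tz":0,"gripper":-1},{"wx":0,"wy":0,"wz":0,"tx":-58,"ty":-156,"tz":0,"gripper":-1},{"wx":0,"wy":0,"wz":0,"tx":-58,"ty":-156,"tz":0,"gripper":-1},{"wx":0,"wy":0,"wz":0,"tx":-58,"ty":-156,"tz":0,"gripper":-1},{"wx":0,"wy":0,"wz":0,"tx":-58,"ty":-156,"tz":0,"gripper":-1}]'
python3 -m creep '[{"wx":0,"wy":0,"wz":-7,"tx":-58,"ty":-156,"tz":0,"gripper":-1},{"wx":0,"wy":0,"wz":-14,"tx":-58,"ty":-156,"tz":0,"gripper":-1},{"wx":0,"wy":0,"wz":-20,"tx":-58,"ty":-156,"tz":0,"gripper":-1},{"wx":0,"wy":0,"wz":-20,"tx":-58,"ty":-156,"tz":0,"gripper":-1},{"wx":0,"wy":0,"wz":-20,"tx":-58,"ty":-156,"tz":0,"gripper":-1}]'
python3 -m creep '[{"wx":0,"wy":-7,"wz":0,"tx":0,"ty":0,"tz":0,"gripper":-1},{"wx":0,"wy":-14,"wz":0,"tx":0,"ty":0,"tz":0,"gripper":-1},{"wx":0,"wy":-21,"wz":0,"tx":0,"ty":0,"tz":0,"gripper":-1},{"wx":0,"wy":-28,"wz":0,"tx":0,"ty":0,"tz":0,"gripper":-1},{"wx":0,"wy":-35,"wz":0,"tx":0,"ty":0,"tz":0,"gripper":-1}]'
python3 - <<'E'
from h import *
plan(deck(.06,.015,.045),6.5,36)
plan(deck(.093,.015,.02),6.5,36)
E
```

```text
time_s: 2.03
tool_pos: [0.4212, 0.3281, 0.2995]
tool_rot: [179.9, 0.1, 166.3]
force: [0.4, -0.1, -0.5]
grip_width: 0.0284
grasp_force: 0.0
time_s: 2.45
tool_pos: [0.4413, 0.1556, 0.2995]
tool_rot: [-179.9, 0.1, 165.6]
force: [-0.5, -0.4, -0.2]
grip_width: 0.002
grasp_force: 0.0
time_s: 2.87
tool_pos: [0.4593, -0.0077, 0.2993]
tool_rot: [-179.9, 0.1, -174.2]
force: [-0.5, -1.2, -1.2]
grip_width: 0.0004
grasp_force: 0.0
time_s: 3.28
tool_pos: [0.4636, 0.0045, 0.3034]
tool_rot: [178.7, 13.7, -173.3]
force: [-1.1, -0.0, -0.2]
grip_width: 0.0006
grasp_force: 0.0
t 3.2833 tcp [0.4636 0.0045 0.3034] F [-1.1 -0.  -0.2] | shift [-35.4 -25.  175. ] |180 turn [  1.3 -22.3  -0. ]
t 3.2833 tcp [0.4636 0.0045 0.3034] F [-1.1 -0.  -0.2] | shift [-61.5 -25.6 207.1] |218 turn [  1.3 -22.3  -0. ]
```

```bash
python3 - <<'E'
from h import *
plan(deck(.0,.015,.07),6.5,36); print(get_obs()["qpos"])
E
```

```text
t 3.2833 tcp [0.4636 0.0045 0.3034] F [-1.1 -0.  -0.2] | shift [ 17.  -24.3 136.5] |140 turn [  1.3 -22.3  -0. ]
[ -3.40386426 -16.79792385   1.14780666 110.78595053  -2.07304745
  72.45987688  95.0070428 ]
```

```bash
python3 -m creep '[{"wx":0,"wy":0,"wz":0,"tx":17,"ty":-24,"tz":136,"gripper":-1},{"wx":0,"wy":0,"wz":0,"tx":17,"ty":-24,"tz":136,"gripper":-1},{"wx":0,"wy":0,"wz":0,"tx":17,"ty":-24,"tz":136,"gripper":-1},{"wx":1,"wy":-7,"wz":0,"tx":17,"ty":-24,"tz":136,"gripper":-1},{"wx":1,"wy":-14,"wz":0,"tx":17,"ty":-24,"tz":136,"gripper":-1}]'
python3 -m creep '[{"wx":0,"wy":-7,"wz":0,"tx":0,"ty":0,"tz":0,"gripper":-1},{"wx":0,"wy":-9,"wz":0,"tx":0,"ty":0,"tz":0,"gripper":-1},{"wx":0,"wy":-9,"wz":0,"tx":0,"ty":0,"tz":0,"gripper":-1}]'
python3 - <<'E'
from h import *
plan(deck(.05,.015,.045),6.5,36);plan(deck(.093,.015,.015),6.5,36); print(get_obs()["qpos"])
E
```

```text
time_s: 3.7
tool_pos: [0.4811, -0.011, 0.1528]
tool_rot: [179.0, 23.3, -173.2]
force: [-1.0, 0.3, -0.1]
grip_width: 0.0005
grasp_force: 0.0
time_s: 3.95
tool_pos: [0.5025, -0.0262, 0.144]
tool_rot: [179.2, 31.5, -174.6]
force: [-0.9, -1.2, -0.4]
grip_width: 0.0004
grasp_force: 0.0
t 3.95 tcp [ 0.5025 -0.0262  0.144 ] F [-0.9 -1.2 -0.4] | shift [-24.6  14.4  18.5] |34 turn [ 0.2 -4.5 -1. ]
t 3.95 tcp [ 0.5025 -0.0262  0.144 ] F [-0.9 -1.2 -0.4] | shift [-45.6  14.8  66.5] |82 turn [ 0.2 -4.5 -1. ]
[ 18.36642637 -17.25642846 -12.24821228 134.62888652 -19.04656098
  32.65998182 114.65112919]
```

```bash
python3 -m creep '[{"wx":0,"wy":-4,"wz":-1,"tx":-25,"ty":14,"tz":18,"gripper":-1},{"wx":0,"wy":-4,"wz":-1,"tx":-25,"ty":14,"tz":18,"gripper":-1},{"wx":0,"wy":-4,"wz":-1,"tx":-25,"ty":14,"tz":18,"gripper":-1},{"wx":0,"wy":-4,"wz":-1,"tx":-46,"ty":15,"tz":58,"gripper":-1},{"wx":0,"wy":-4,"wz":-1,"tx":-46,"ty":15,"tz":58,"gripper":-1}]'
python3 - <<'E'
from h import *
plan(deck(.093,.015,.012),6.5,36); print(get_obs()["qpos"])
E
```

```text
time_s: 4.37
tool_pos: [0.5748, 0.0112, 0.1203]
tool_rot: [179.1, 35.6, -172.4]
force: [-2.1, 0.1, -1.2]
grip_width: 0.0008
grasp_force: 0.0
t 4.3667 tcp [0.5748 0.0112 0.1203] F [-2.1  0.1 -1.2] | shift [  9.1 -14.8   8.1] |19 turn [ 1.6 -0.4  0.9]
[ 12.4212615   -6.78410346 -12.3121748  131.62212246 -19.05465695
  20.71137599 113.39975266]
```

```bash
python3 -m creep '[{"wx":1.5,"wy":0,"wz":1,"tx":9,"ty":-15,"tz":8,"gripper":-1},{"wx":1.5,"wy":0,"wz":1,"tx":9,"ty":-15,"tz":8,"gripper":-1}]'
python3 - <<'E'
from h import *
plan(deck(.093,.015,.008),6.5,36); print(get_obs()["qpos"])
p,d=optics.read_camera("scene"); b=cv2.resize(p[170:320,180:340],(640,600),interpolation=cv2.INTER_CUBIC); cv2.imwrite("pics/press.png",b[:,:,::-1])
E
```

```text
time_s: 4.53
tool_pos: [0.5712, -0.0052, 0.1089]
tool_rot: [179.9, 35.5, -173.7]
force: [-0.2, 0.0, -0.4]
grip_width: 0.0003
grasp_force: 0.0
t 4.5333 tcp [ 0.5712 -0.0052  0.1089] F [-0.2  0.  -0.4] | shift [0.1 1.2 5.5] |6 turn [-0.  -0.5 -0.1]
[ 13.47703712  -6.24700324 -12.44354412 132.69718963 -17.24039038
  18.83045631 111.64147685]
```

View pics/press.png

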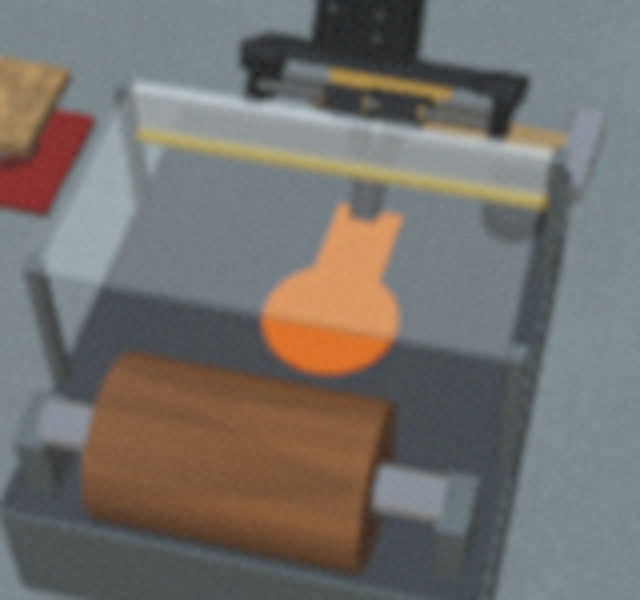

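The fingertips hover over the tongue's end, centred (crop (367,205)), and the body is clear of pane and heel. I lower slowly until contact.

```bash
python3 -m creep '[{"wx":0,"wy":0,"wz":0,"tx":1.2,"ty":1,"tz":1.6,"gripper":-1},{"wx":0,"wy":0,"wz":0,"tx":1.7,"ty":1,"tz":2.4,"gripper":-1},{"wx":0,"wy":0,"wz":0,"tx":1.7,"ty":1,"tz":2.4,"gripper":-1}]'
python3 -m creep '[{"wx":0,"wy":0,"wz":0,"tx":0.6,"ty":0,"tz":0.8,"gripper":-1},{"wx":0,"wy":0,"wz":0,"tx":0.6,"ty":0,"tz":0.8,"gripper":-1}]'
python3 -m creep '[{"wx":0,"wy":0,"wz":0,"tx":0.6,"ty":0,"tz":0.8,"gripper":-1},{"wx":0,"wy":0,"wz":0,"tx":0.6,"ty":0,"tz":0.8,"gripper":-1}]'
```

```text
time_s: 4.83
tool_pos: [0.573, -0.0043, 0.11]
tool_rot: [-180.0, 35.9, -173.6]
force: [0.1, -0.6, 0.4]
grip_width: 0.0004
grasp_force: 0.0
time_s: 5.0
tool_pos: [0.5729, -0.0048, 0.1086]
tool_rot: [-180.0, 35.9, -173.7]
force: [0.3, -0.4, 0.3]
grip_width: 0.0003
grasp_force: 0.0
time_s: 5.17
tool_pos: [0.5727, -0.0051, 0.1072]
tool_rot: [-180.0, 35.9, -173.7]
force: [0.0, 0.4, -0.5]
grip_width: 0.0005
grasp_force: 0.0
```

```bash
for i in 1; do python3 -m creep '[{"wx":0,"wy":0,"wz":0,"tx":1.2,"ty":0,"tz":1.6,"gripper":-1},{"wx":0,"wy":0,"wz":0,"tx":1.2,"ty":0,"tz":1.6,"gripper":-1}]'; done
python3 -m creep '[{"wx":0,"wy":0,"wz":0,"tx":0.6,"ty":0,"tz":0.8,"gripper":-1},{"wx":0,"wy":0,"wz":0,"tx":0.6,"ty":0,"tz":0.8,"gripper":-1}]'
python3 -m creep '[{"wx":0,"wy":0,"wz":0,"tx":0.6,"ty":0,"tz":0.8,"gripper":-1},{"wx":0,"wy":0,"wz":0,"tx":0.6,"ty":0,"tz":0.8,"gripper":-1}]'
```

```text
time_s: 5.33
tool_pos: [0.573, -0.0052, 0.1052]
tool_rot: [-180.0, 35.9, -173.7]
force: [-0.3, -0.2, 0.9]
grip_width: 0.0004
grasp_force: 0.5
time_s: 5.5
tool_pos: [0.5733, -0.0052, 0.1048]
tool_rot: [-180.0, 36.0, -173.7]
force: [-3.3, -1.5, 5.5]
grip_width: 0.0008
grasp_force: 2.3
time_s: 5.67
tool_pos: [0.574, -0.0052, 0.1047]
tool_rot: [-179.9, 36.1, -173.7]
force: [-3.3, 0.3, 6.8]
grip_width: 0.0004
grasp_force: 3.5
```

Contact at about 7 N. Drag 35 mm toward the edge.

```bash
python3 -m creep '[{"wx":0,"wy":0,"wz":0,"tx":6,"ty":0,"tz":-4,"gripper":-1},{"wx":0,"wy":0,"wz":0,"tx":12,"ty":0,"tz":-8,"gripper":-1},{"wx":0,"wy":0,"wz":0,"tx":18,"ty":0,"tz":-12,"gripper":-1},{"wx":0,"wy":0,"wz":0,"tx":24,"ty":0,"tz":-16,"gripper":-1},{"wx":0,"wy":0,"wz":0,"tx":29,"ty":0,"tz":-20,"gripper":-1}]'
python3 - <<'E'
from h import *
p,d=optics.read_camera("top"); m,L,l=orange(p,"top",0); print(L)
print([(np.round((np.array(r["point"])-E0)@np.c_[N,T],4),r["confidence"],r["point"][2]) for r in nets.place_of("template_tongue","top")+nets.place_of("template_round","top")]); plan(deck(.03,.015,.008),6.5,36); print(get_obs()["qpos"])
E
```

```text
time_s: 6.08
tool_pos: [0.5393, -0.0094, 0.1048]
tool_rot: [-179.9, 36.2, -173.7]
force: [2.8, -0.8, 5.3]
grip_width: 0.0004
grasp_force: 2.5
[(1, [270, 191, 21, 24, 360], [279.7, 201.7])]
[(array([ 0.1567, -0.2921]), 0.9, 0.0023), (array([0.224 , 0.2401]), 0.88, 0.0045), (array([-0.1721,  0.4006]), 0.79, -0.0011), (array([0.0435, 0.0121]), 0.58, 0.0995), (array([ 0.2436, -0.3367]), 0.85, -0.0004), (array([0.21  , 0.3363]), 0.78, -0.0007), (array([0.1215, 0.0096]), 0.44, 0.0931)]
t 6.2333 tcp [ 0.5387 -0.0094  0.1045] F [-3.2 -1.2  9.4] | shift [ 22.    1.2 -15.8] |27 turn [-0.2  0.1 -0.2]
[ 12.77679177 -10.55191451 -10.88306648 137.20047068 -20.88630492
  18.31927933 115.50763551]
```

```bash
python3 -m creep '[{"wx":0,"wy":0,"wz":0,"tx":5,"ty":0,"tz":-3.5,"gripper":-1},{"wx":0,"wy":0,"wz":0,"tx":10,"ty":0,"tz":-7,"gripper":-1},{"wx":0,"wy":0,"wz":0,"tx":15,"ty":0,"tz":-10.5,"gripper":-1},{"wx":0,"wy":0,"wz":0,"tx":20,"ty":0,"tz":-14,"gripper":-1},{"wx":0,"wy":0,"wz":0,"tx":24,"ty":0,"tz":-17,"gripper":-1}]'
python3 - <<'E'
from h import *
p,d=optics.read_camera("top"); m,L,l=orange(p,"top",0); print(L)
print([(np.round((np.array(r["point"])-E0)@np.c_[N,T],4),r["confidence"],r["point"][2]) for r in nets.place_of("template_tongue","top")+nets.place_of("template_round","top") if abs(r["point"][1])<.1]); plan(deck(.03,.015,.008),6.5,36); print(get_obs()["qpos"])
E
```

```text
time_s: 6.65
tool_pos: [0.5106, -0.0115, 0.1047]
tool_rot: [-179.9, 36.2, -173.6]
force: [3.3, 0.2, 5.3]
grip_width: 0.0006
grasp_force: 2.8
[(1, [261, 190, 37, 39, 761], [280.2, 206.1])]
[(array([0.0108, 0.0149]), 0.81, 0.096), (array([0.0925, 0.0107]), 0.45, 0.0931), (array([0.116 , 0.0103]), 0.97, 0.0973)]
t 6.8 tcp [ 0.5102 -0.0126  0.1045] F [-2.2  2.2 10.3] | shift [-1.2  1.2  1.1] |2 turn [-0.2  0.1 -0.2]
[ 19.47837559 -14.85287444 -15.99462126 140.17183204 -27.54881945
  20.27617404 121.98405387]
```

```bash
python3 -m creep '[{"wx":0,"wy":0,"wz":0,"tx":-14,"ty":0,"tz":-20,"gripper":-1},{"wx":0,"wy":0,"wz":0,"tx":-14,"ty":0,"tz":-20,"gripper":-1},{"wx":0,"wy":5,"wz":0,"tx":-14,"ty":0,"tz":-20,"gripper":-1},{"wx":0,"wy":10,"wz":0,"tx":-14,"ty":0,"tz":-20,"gripper":-1},{"wx":0,"wy":10,"wz":0,"tx":-14,"ty":0,"tz":-20,"gripper":-1}]'
python3 - <<'E'
from h import *
plan(deck(.082,.012,.018),6.5,26);print(get_obs()["qpos"])
E
```

```text
time_s: 7.22
tool_pos: [0.5109, -0.0118, 0.1285]
tool_rot: [-180.0, 25.9, -173.6]
force: [0.2, 0.0, 1.3]
grip_width: 0.0006
grasp_force: 0.0
t 7.2167 tcp [ 0.5109 -0.0118  0.1285] F [0.2 0.  1.3] | shift [-41.4  -2.   35.9] |55 turn [-0.1 -0.1 -0.1]
[ 22.20230109 -12.02937894 -19.59462493 130.28201229 -13.09687378
  35.99191746 107.37488853]
```

```bash
python3 -m creep '[{"wx":0,"wy":0,"wz":0,"tx":-20,"ty":-1,"tz":17,"gripper":-1},{"wx":0,"wy":0,"wz":0,"tx":-38,"ty":-2,"tz":34,"gripper":-1},{"wx":0,"wy":0,"wz":0,"tx":-38,"ty":-2,"tz":34,"gripper":-1}]'
python3 -m creep '[{"wx":0,"wy":0,"wz":0,"tx":2,"ty":0,"tz":4.5,"gripper":-1},{"wx":0,"wy":0,"wz":0,"tx":3.5,"ty":0,"tz":7.2,"gripper":-1},{"wx":0,"wy":0,"wz":0,"tx":3.5,"ty":0,"tz":7.2,"gripper":-1}]'
python3 -m creep '[{"wx":0,"wy":0,"wz":0,"tx":0.8,"ty":0,"tz":1.6,"gripper":-1},{"wx":0,"wy":0,"wz":0,"tx":0.8,"ty":0,"tz":1.6,"gripper":-1}]'
```

```text
time_s: 7.47
tool_pos: [0.5586, -0.0083, 0.1107]
tool_rot: [179.9, 25.9, -173.7]
force: [-0.9, -0.3, 0.4]
grip_width: 0.0006
grasp_force: 0.0
time_s: 7.72
tool_pos: [0.556, -0.0089, 0.1037]
tool_rot: [-180.0, 25.8, -173.7]
force: [-0.1, 0.2, 0.9]
grip_width: 0.0004
grasp_force: 0.3
time_s: 7.88
tool_pos: [0.5571, -0.009, 0.1034]
tool_rot: [-179.9, 25.9, -173.7]
force: [-1.5, -0.0, 4.0]
grip_width: 0.0006
grasp_force: 1.6
```

```bash
python3 -m creep '[{"wx":0,"wy":0,"wz":0,"tx":0.3,"ty":0,"tz":0.7,"gripper":-1},{"wx":0,"wy":0,"wz":0,"tx":6.5,"ty":0,"tz":-2.3,"gripper":-1},{"wx":0,"wy":0,"wz":0,"tx":13,"ty":0,"tz":-5.3,"gripper":-1},{"wx":0,"wy":0,"wz":0,"tx":19.5,"ty":0,"tz":-8.5,"gripper":-1},{"wx":0,"wy":0,"wz":0,"tx":25,"ty":0,"tz":-11.3,"gripper":-1}]'
python3 - <<'E'
from h import *
p,d=optics.read_camera("top")
print([(np.round((np.array(r["point"])-E0)@np.c_[N,T],4),r["confidence"],r["point"][2]) for r in nets.place_of("template_tongue","top")+nets.place_of("template_round","top") if abs(r["point"][1])<.1]); plan(deck(.03,.012,.008),6.5,26); print(get_obs()["qpos"])
E
```

```text
time_s: 8.3
tool_pos: [0.5305, -0.0121, 0.1033]
tool_rot: [-179.9, 26.0, -173.7]
force: [2.1, 0.4, 4.3]
grip_width: 0.0005
grasp_force: 2.2
[(array([ 0.0933, -0.0038]), 0.56, 0.1628)]
t 8.45 tcp [ 0.5299 -0.0122  0.103 ] F [-3.5 -0.1 10. ] | shift [15.6  0.  -9. ] |18 turn [-0.2 -0.1 -0.2]
[ 22.81423385  -7.11053623 -21.07362331 129.68237295 -11.10232879
  31.64938999 105.73427055]
```

```bash
python3 -m creep '[{"wx":0,"wy":0,"wz":0,"tx":5,"ty":0,"tz":-2.4,"gripper":-1},{"wx":0,"wy":0,"wz":0,"tx":10,"ty":0,"tz":-4.8,"gripper":-1},{"wx":0,"wy":0,"wz":0,"tx":15,"ty":0,"tz":-7.2,"gripper":-1},{"wx":0,"wy":0,"wz":0,"tx":20,"ty":0,"tz":-9.6,"gripper":-1},{"wx":0,"wy":0,"wz":0,"tx":24.5,"ty":0,"tz":-11.7,"gripper":-1}]'
python3 -m creep '[{"wx":0,"wy":0,"wz":0,"tx":-9,"ty":0,"tz":-18,"gripper":-1},{"wx":0,"wy":0,"wz":0,"tx":-30,"ty":0,"tz":-60,"gripper":-1},{"wx":0,"wy":6,"wz":0,"tx":-30,"ty":0,"tz":-60,"gripper":1},{"wx":0,"wy":13,"wz":0,"tx":-30,"ty":0,"tz":-60,"gripper":1},{"wx":0,"wy":20,"wz":0,"tx":-30,"ty":0,"tz":-60,"gripper":1}]'
cat >> h.py <<'E'
from scipy.optimize import minimize
def outline():
    a=np.arccos(-38.68/45); th=np.linspace(-a,a,60)
    return np.vstack([np.c_[20+45*np.cos(th),45*np.sin(th)],[[-80,23],[-80,-23]]])/1e3
def fit(c,z,x0):
    """fit template pose (x,y of origin, yaw deg) on plane z (upper face) to orange pixels"""
    p,d=optics.read_camera(c); h=cv2.cvtColor(cv2.GaussianBlur(p,(3,3),0),cv2.COLOR_RGB2HSV)
    m=((h[...,0]>=5)&(h[...,0]<=15)&(h[...,1]>105)&(h[...,2]>130)).astype(np.uint8)
    c0=proj(c,[[x0[0],x0[1],z]])[0]; yy,xx=np.mgrid[:420,:560]; m[np.hypot(xx-c0[0],yy-c0[1])>80]=0
    n,l,st,_=cv2.connectedComponentsWithStats(m); m=(l==1+np.argmax(st[1:,4])).astype(np.float32)
    def r(q):
        w=np.radians(q[2]); P=outline()@np.array([[np.cos(w),np.sin(w)],[-np.sin(w),np.cos(w)]])+q[:2]
        px=proj(c,np.c_[P,np.full(len(P),z)]); im=np.zeros((420,560),np.uint8)
        cv2.fillPoly(im,[np.round((px)*256).astype(np.int32)],255,cv2.LINE_AA,8); return im/255.
    f=lambda s:np.abs(r([x0[0]+s[0]/1e3,x0[1]+s[1]/1e3,x0[2]+s[2]])-m).sum()
    s=minimize(f,[0,0,0],method="Nelder-Mead",options=dict(initial_simplex=[[0,0,0],[12,0,0],[0,12,0],[0,0,6]],xatol=.05,fatol=.5)); s=minimize(f,s.x,method="Nelder-Mead",options=dict(initial_simplex=s.x+np.array([[0,0,0],[4,0,0],[0,4,0],[0,0,3]]))) 
    q=[x0[0]+s.x[0]/1e3,x0[1]+s.x[1]/1e3,x0[2]+s.x[2]]; print(c,"pose",np.round(q,4),"err",round(s.fun,1),"of",m.sum()); return q,p
E
python3 - <<'E'
from h import *
for c in ("top","scene"):
    x0=deck(.036,.012,.003); q,p=fit(c,.0993,[x0[0],x0[1],6.]); a=(np.array([q[0],q[1],0])-E0); print("deck",a@N,a@T)
    cv2.imwrite(f"pics/over_{c}.png",p[:,:,::-1])
plan(deck(-.02,.012,.05),6.5,0); print(get_obs()["qpos"],get_obs()["grip_width"])
E
```

```text
time_s: 8.87
tool_pos: [0.5038, -0.0151, 0.1032]
tool_rot: [-179.9, 26.0, -173.7]
force: [3.3, 0.1, 5.8]
grip_width: 0.0005
grasp_force: 2.8
time_s: 9.28
tool_pos: [0.5022, -0.0159, 0.1708]
tool_rot: [-179.8, 5.6, -173.8]
force: [0.5, 1.6, -0.2]
grip_width: 0.013
grasp_force: 0.0
top pose [ 0.5421 -0.0082 -1.7381] err 1335.5 of 450.0
deck 0.06057824978886349 0.014320575593689088
scene pose [-1.682e+00  6.250e-02  4.120e+02] err 513.0 of 513.0
deck -2.1389357524933468 0.3517506034228615
t 9.3833 tcp [ 0.5047 -0.0142  0.1668] F [0.  0.3 0. ] | shift [44.5 -1.4 16.4] |47 turn [ 0.2  5.4 -0.2]
[ 24.08498153  -0.35970528 -24.70046246 111.27540642  -0.99993026
  63.67474615  96.12401829] 0.021114874041467377
```

View pics/over_top.png

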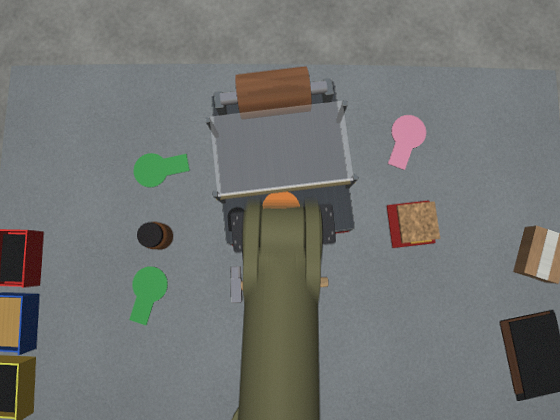

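The arm hides the template apart from the disc's far arc at (280,192). I move aside and open the gripper for a clean measurement.

```bash
python3 -m creep '[{"wx":0,"wy":5,"wz":0,"tx":30,"ty":-40,"tz":-20,"gripper":1},{"wx":0,"wy":5,"wz":0,"tx":30,"ty":-80,"tz":-20,"gripper":1},{"wx":0,"wy":5,"wz":0,"tx":30,"ty":-120,"tz":-20,"gripper":1},{"wx":0,"wy":5,"wz":0,"tx":30,"ty":-160,"tz":-20,"gripper":1},{"wx":0,"wy":5,"wz":0,"tx":30,"ty":-190,"tz":-20,"gripper":1}]'
python3 - <<'E'
from h import *
for c in ("top","scene"):
    x0=deck(.036,.012,.003); q,p=fit(c,.0993,[x0[0],x0[1],6.]); a=(np.array([q[0],q[1],0])-E0); print("deck",a@N,a@T)
    cv2.imwrite(f"pics/over2_{c}.png",p[:,:,::-1])
plan(deck(-.02,.012,.05),6.5,0); print(get_obs()["qpos"],get_obs()["grip_width"])
b=cv2.imread("pics/over2_top.png")[140:260,190:350]; cv2.imwrite("pics/over2c.png",cv2.resize(b,(800,600),interpolation=cv2.INTER_CUBIC))
E
```

```text
time_s: 9.8
tool_pos: [0.4902, -0.2096, 0.1847]
tool_rot: [180.0, 0.7, -173.8]
force: [-0.4, 0.1, -0.4]
grip_width: 0.0539
grasp_force: 0.0
top pose [ 0.5259 -0.01    4.7891] err 119.9 of 1688.0
deck 0.044219655417087445 0.01445985059889085
scene pose [-1.682e+00  6.250e-02  4.120e+02] err 488.0 of 488.0
deck -2.1389357524933468 0.3517506034228615
t 9.9 tcp [ 0.4895 -0.2137  0.1843] F [-0.1  0.3  0. ] | shift [  8.1 195.3  37.7] |199 turn [-0.1  0.7 -0.8]
[ 34.16975772   5.81427269 -14.08842966 102.73583124   1.24191895
  71.00091374 115.4799079 ] 0.061562243197928544
```

View pics/over2c.png

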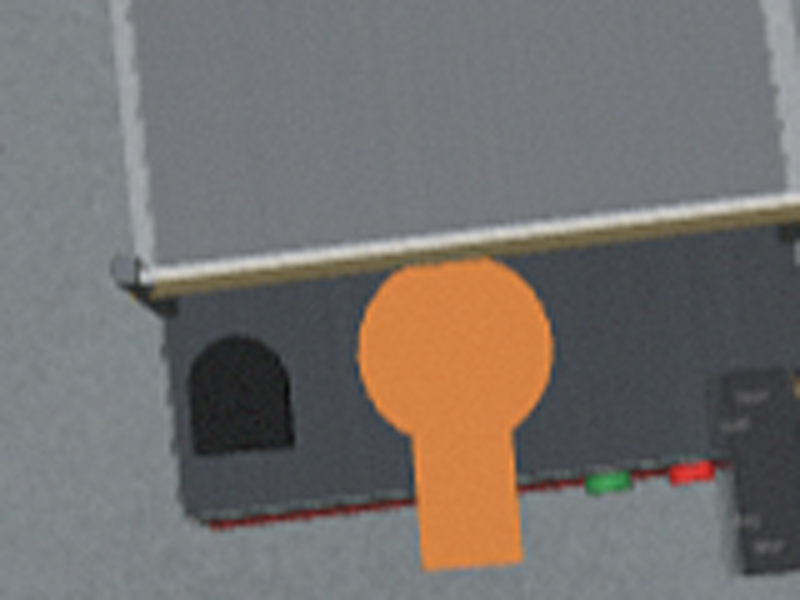

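The template is free of the shield, with its tongue end over the edge (crop corners (424,571), (523,563)). Overhang is about 36 mm, only just past half, so I'll drag another 12 mm with an upright tool pressing near the disc.

```bash
python3 - <<'E'
from h import *
t=onplane("top",(np.array([(424,571),(523,563)])+.5)/5-.5+[190,140],.0993); m=t.mean(0); print(t.round(4)); a=m-E0; print("tongue deck",a@N,a@T)
plan(deck(.042,.013,.03),6.5,0)
E
```

```text
[[ 0.4433  0.0044  0.0993]
 [ 0.4476 -0.0407  0.0993]]
tongue deck -0.0365860230959769 0.01605849549679091
t 9.9 tcp [ 0.4895 -0.2137  0.1843] F [-0.1  0.3  0. ] | shift [-53.6 197.6  58.4] |213 turn [-0.1  0.7 -0.8]
```

```bash
python3 -m creep '[{"wx":0,"wy":0.7,"wz":-0.8,"tx":0,"ty":40,"tz":0,"gripper":-1},{"wx":0,"wy":0.7,"wz":-0.8,"tx":-10,"ty":80,"tz":0,"gripper":-1},{"wx":0,"wy":0.7,"wz":-0.8,"tx":-20,"ty":120,"tz":0,"gripper":-1},{"wx":0,"wy":0.7,"wz":-0.8,"tx":-30,"ty":160,"tz":0,"gripper":-1},{"wx":0,"wy":0.7,"wz":-0.8,"tx":-45,"ty":197,"tz":0,"gripper":-1}]'
python3 -m creep '[{"wx":0,"wy":0,"wz":0,"tx":-9,"ty":0,"tz":20,"gripper":-1},{"wx":0,"wy":0,"wz":0,"tx":-9,"ty":0,"tz":50,"gripper":-1},{"wx":0,"wy":0,"wz":0,"tx":-9,"ty":0,"tz":58,"gripper":-1},{"wx":0,"wy":0,"wz":0,"tx":-9,"ty":0,"tz":58,"gripper":-1}]'
python3 - <<'E'
from h import *
plan(deck(.042,.013,.004),6.5,0)
E
```

```text
time_s: 10.32
tool_pos: [0.513, -0.0035, 0.1855]
tool_rot: [-180.0, -0.0, -172.9]
force: [1.4, -0.3, -0.5]
grip_width: 0.0441
grasp_force: 0.0
time_s: 10.65
tool_pos: [0.5211, -0.005, 0.1252]
tool_rot: [179.9, -0.3, -172.9]
force: [-0.4, 0.1, -1.7]
grip_width: 0.0175
grasp_force: 0.0
t 10.65 tcp [ 0.5211 -0.005   0.1252] F [-0.4  0.1 -1.7] | shift [-2.  -7.  24.9] |26 turn [ 0.1 -0.3  0.6]
```

```bash
python3 -m creep '[{"wx":0,"wy":0,"wz":0,"tx":-2,"ty":-7,"tz":10,"gripper":-1},{"wx":0,"wy":0,"wz":0,"tx":-2,"ty":-7,"tz":20,"gripper":-1},{"wx":0,"wy":0,"wz":0,"tx":-2,"ty":-7,"tz":24,"gripper":-1},{"wx":0,"wy":0,"wz":0,"tx":-2,"ty":-7,"tz":24,"gripper":-1}]'
python3 -m creep '[{"wx":0,"wy":0,"wz":0,"tx":0,"ty":0,"tz":1.2,"gripper":-1},{"wx":0,"wy":0,"wz":0,"tx":0,"ty":0,"tz":1.2,"gripper":-1}]'
python3 -m creep '[{"wx":0,"wy":0,"wz":0,"tx":0,"ty":0,"tz":1,"gripper":-1},{"wx":0,"wy":0,"wz":0,"tx":0,"ty":0,"tz":1,"gripper":-1}]'
```

```text
time_s: 10.98
tool_pos: [0.5276, -0.0125, 0.1037]
tool_rot: [180.0, 0.1, -173.0]
force: [0.6, 0.7, 0.0]
grip_width: 0.0009
grasp_force: 0.0
time_s: 11.15
tool_pos: [0.5286, -0.0119, 0.1037]
tool_rot: [-180.0, 0.2, -172.9]
force: [-0.8, -0.2, -0.1]
grip_width: 0.0005
grasp_force: 0.0
time_s: 11.32
tool_pos: [0.5286, -0.0119, 0.1026]
tool_rot: [-180.0, 0.2, -172.9]
force: [0.7, -0.2, -0.6]
grip_width: 0.0002
grasp_force: 0.0
```

```bash
python3 -m creep '[{"wx":0,"wy":0,"wz":0,"tx":0,"ty":0,"tz":1.5,"gripper":-1},{"wx":0,"wy":0,"wz":0,"tx":0,"ty":0,"tz":3,"gripper":-1},{"wx":0,"wy":0,"wz":0,"tx":0,"ty":0,"tz":3,"gripper":-1}]'
python3 -m creep '[{"wx":0,"wy":0,"wz":0,"tx":0,"ty":0,"tz":0.8,"gripper":-1},{"wx":0,"wy":0,"wz":0,"tx":0,"ty":0,"tz":0.8,"gripper":-1}]'
python3 -m creep '[{"wx":0,"wy":0,"wz":0,"tx":0,"ty":0,"tz":0.8,"gripper":-1},{"wx":0,"wy":0,"wz":0,"tx":0,"ty":0,"tz":0.8,"gripper":-1}]'
```

```text
time_s: 11.57
tool_pos: [0.5285, -0.0118, 0.0994]
tool_rot: [-180.0, 0.2, -172.9]
force: [0.1, -0.2, -0.1]
grip_width: 0.0005
grasp_force: 0.3
time_s: 11.73
tool_pos: [0.5285, -0.0119, 0.0994]
tool_rot: [-180.0, 0.2, -172.9]
force: [-1.4, 0.1, 6.3]
grip_width: 0.0003
grasp_force: 2.8
time_s: 11.9
tool_pos: [0.5285, -0.0118, 0.0993]
tool_rot: [-180.0, 0.2, -172.9]
force: [-4.3, 0.1, 10.5]
grip_width: 0.0007
grasp_force: 5.2
```

```bash
python3 -m creep '[{"wx":0,"wy":0,"wz":0,"tx":4,"ty":0,"tz":0,"gripper":-1},{"wx":0,"wy":0,"wz":0,"tx":8,"ty":0,"tz":0,"gripper":-1},{"wx":0,"wy":0,"wz":0,"tx":12,"ty":0,"tz":0,"gripper":-1},{"wx":0,"wy":0,"wz":0,"tx":13,"ty":0,"tz":0,"gripper":-1}]'
python3 -m creep '[{"wx":0,"wy":0,"wz":0,"tx":0,"ty":0,"tz":-35,"gripper":-1},{"wx":0,"wy":0,"wz":0,"tx":0,"ty":0,"tz":-75,"gripper":-1},{"wx":0,"wy":0,"wz":0,"tx":20,"ty":-40,"tz":-85,"gripper":1},{"wx":0,"wy":0,"wz":0,"tx":40,"ty":-75,"tz":-85,"gripper":1},{"wx":0,"wy":0,"wz":0,"tx":50,"ty":-115,"tz":-85,"gripper":1}]'
python3 -m creep '[{"wx":0,"wy":0,"wz":0,"tx":0,"ty":-40,"tz":0,"gripper":1},{"wx":0,"wy":0,"wz":0,"tx":0,"ty":-80,"tz":0,"gripper":1},{"wx":0,"wy":0,"wz":0,"tx":0,"ty":-80,"tz":0,"gripper":1}]'
cat >> h.py <<'E'
E
python3 - <<'E'
from h import *
x0=deck(.031,.016,.003); q,p=fit("top",.0993,[x0[0],x0[1],6.]); a=(np.array([q[0],q[1],0])-E0); print("deck",a@N,a@T)
c,s=np.cos(np.radians(q[2])),np.sin(np.radians(q[2]))
g=np.array([q[0]-.056*c,q[1]-.056*s,.0978-.019]); print("TCP grasp",g.round(4))
plan([g[0],g[1],.16],q[2],0); print(get_obs()["grip_width"])
b=p[140:270,190:350]; cv2.imwrite("pics/over3.png",cv2.resize(b,(738,600),interpolation=cv2.INTER_CUBIC)[:,:,::-1])
E
```

```text
time_s: 12.23
tool_pos: [0.5174, -0.0134, 0.0994]
tool_rot: [-179.9, 0.4, -172.9]
force: [2.4, 0.4, 6.0]
grip_width: 0.0002
grasp_force: 2.7
time_s: 12.65
tool_pos: [0.479, -0.1321, 0.1839]
tool_rot: [-179.9, 0.2, -172.8]
force: [0.8, -0.7, -0.9]
grip_width: 0.0132
grasp_force: 0.0
time_s: 12.9
tool_pos: [0.4881, -0.2209, 0.1821]
tool_rot: [-179.7, 0.1, -173.6]
force: [-0.8, -1.1, 0.5]
grip_width: 0.0324
grasp_force: 0.0
top pose [ 0.5152 -0.0115  5.8444] err 93.7 of 1718.0
deck 0.03349368120464435 0.01424882419291537
TCP grasp [ 0.4595 -0.0172  0.0788]
t 12.95 tcp [ 0.4885 -0.2161  0.1819] F [-0.4  1.5  0.1] | shift [  5.9 200.9  21.7] |202 turn [-0.1  0.1  0.8]
0.03659302349943631
```

View pics/over3.png

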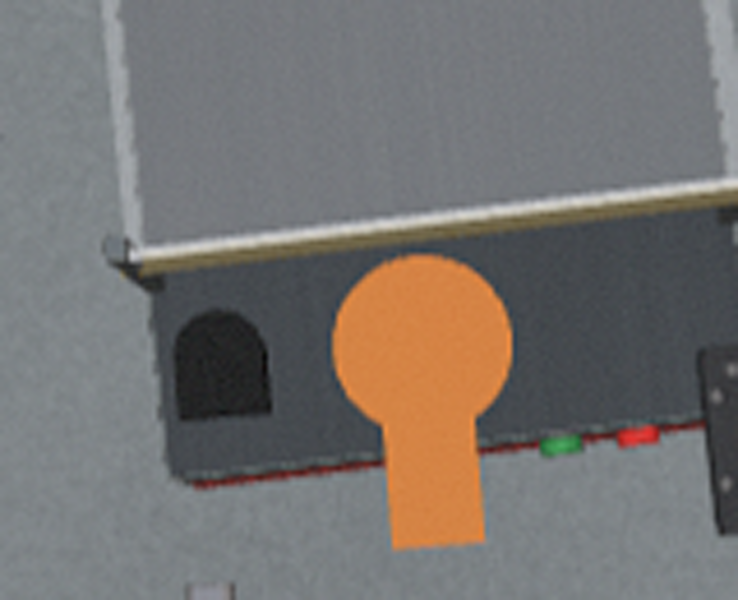

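Overhang is now about 46 mm with a clean outline (tongue end at crop (438,546)). Going to the tongue, gripper open.

```bash
python3 -m creep '[{"wx":0,"wy":0,"wz":0.8,"tx":6,"ty":40,"tz":0,"gripper":1},{"wx":0,"wy":0,"wz":0.8,"tx":6,"ty":80,"tz":0,"gripper":1},{"wx":0,"wy":0,"wz":0.8,"tx":6,"ty":120,"tz":0,"gripper":1},{"wx":0,"wy":0,"wz":0.8,"tx":6,"ty":160,"tz":0,"gripper":1},{"wx":0,"wy":0,"wz":0.8,"tx":6,"ty":201,"tz":0,"gripper":1}]'
python3 -m creep '[{"wx":0,"wy":0,"wz":0,"tx":0,"ty":0,"tz":20,"gripper":1},{"wx":0,"wy":0,"wz":0,"tx":0,"ty":0,"tz":20,"gripper":1}]'
python3 - <<'E'
from h import *
plan([.4595,-.0172,.0788],5.8,0); print(get_obs()["grip_width"])
E
```

```text
time_s: 13.37
tool_pos: [0.458, -0.0096, 0.1822]
tool_rot: [-180.0, 0.1, -173.7]
force: [0.6, -0.8, 0.1]
grip_width: 0.0699
grasp_force: 0.0
time_s: 13.53
tool_pos: [0.4567, -0.0084, 0.1602]
tool_rot: [180.0, -0.1, -173.3]
force: [-1.2, -1.2, -0.4]
grip_width: 0.0822
grasp_force: 0.0
t 13.5333 tcp [ 0.4567 -0.0084  0.1602] F [-1.2 -1.2 -0.4] | shift [-1.9 -9.1 81.4] |82 turn [ 0.  -0.1  0.9]
0.08223825046652775
```

```bash
python3 -m creep '[{"wx":0,"wy":0,"wz":0.9,"tx":-2,"ty":-9,"tz":20,"gripper":1},{"wx":0,"wy":0,"wz":0.9,"tx":-2,"ty":-9,"tz":40,"gripper":1},{"wx":0,"wy":0,"wz":0.9,"tx":-2,"ty":-9,"tz":40,"gripper":1},{"wx":0,"wy":0,"wz":0.9,"tx":-2,"ty":-9,"tz":40,"gripper":1}]'
python3 - <<'E'
from h import *
plan([.4595,-.0172,.0788],5.8,0)
E
```

```text
time_s: 13.87
tool_pos: [0.4613, -0.0211, 0.1221]
tool_rot: [180.0, -0.0, -174.6]
force: [0.1, 0.4, -1.1]
grip_width: 0.087
grasp_force: 0.0
t 13.8667 tcp [ 0.4613 -0.0211  0.1221] F [ 0.1  0.4 -1.1] | shift [ 1.4  4.1 43.3] |43 turn [ 0.  -0.  -0.4]
```

```bash
python3 -m creep '[{"wx":0,"wy":0,"wz":0,"tx":1,"ty":3,"tz":20,"gripper":1},{"wx":0,"wy":0,"wz":0,"tx":1,"ty":3,"tz":40,"gripper":1},{"wx":0,"wy":0,"wz":0,"tx":1,"ty":3,"tz":43,"gripper":1},{"wx":0,"wy":0,"wz":0,"tx":1,"ty":3,"tz":43,"gripper":1},{"wx":0,"wy":0,"wz":0,"tx":1,"ty":3,"tz":43,"gripper":1}]'
python3 - <<'E'
from h import *
plan([.4595,-.0172,.0788],5.8,0)
E
```

```text
time_s: 14.28
tool_pos: [0.4621, -0.0182, 0.081]
tool_rot: [-180.0, 0.2, -174.6]
force: [0.2, 0.3, -0.2]
grip_width: 0.0871
grasp_force: 0.0
t 14.2833 tcp [ 0.4621 -0.0182  0.081 ] F [ 0.2  0.3 -0.2] | shift [2.5 1.2 2.1] |3 turn [-0.   0.2 -0.4]
```

Close on the tongue's sides.

```bash
python3 -m creep '[{"wx":0,"wy":0,"wz":0,"tx":2.5,"ty":1,"tz":2,"gripper":1},{"wx":0,"wy":0,"wz":0,"tx":2.5,"ty":1,"tz":2,"gripper":-1},{"wx":0,"wy":0,"wz":0,"tx":2.5,"ty":1,"tz":2,"gripper":-1},{"wx":0,"wy":0,"wz":0,"tx":2.5,"ty":1,"tz":2,"gripper":-1},{"wx":0,"wy":0,"wz":0,"tx":2.5,"ty":1,"tz":2,"gripper":-1}]' 50
python3 -m creep '[{"wx":0,"wy":0,"wz":0,"tx":0,"ty":0,"tz":0,"gripper":-1},{"wx":0,"wy":0,"wz":0,"tx":0,"ty":0,"tz":0,"gripper":-1},{"wx":0,"wy":0,"wz":0,"tx":0,"ty":0,"tz":0,"gripper":-1},{"wx":0,"wy":0,"wz":0,"tx":0,"ty":0,"tz":0,"gripper":-1}]' 50
```

```text
time_s: 14.7
tool_pos: [0.4588, -0.0174, 0.0779]
tool_rot: [-180.0, 0.2, -174.6]
force: [0.2, 0.6, 0.2]
grip_width: 0.0679
grasp_force: 0.0
time_s: 15.03
tool_pos: [0.4586, -0.0174, 0.0776]
tool_rot: [-180.0, 0.1, -174.6]
force: [-0.1, -0.2, -0.1]
grip_width: 0.0445
grasp_force: 50.2
```

```bash
python3 -m creep '[{"wx":0,"wy":0,"wz":0,"tx":0,"ty":0,"tz":-8,"gripper":-1},{"wx":0,"wy":0,"wz":0,"tx":0,"ty":0,"tz":-18,"gripper":-1},{"wx":0,"wy":0,"wz":0,"tx":8,"ty":0,"tz":-28,"gripper":-1},{"wx":0,"wy":0,"wz":0,"tx":18,"ty":0,"tz":-38,"gripper":-1},{"wx":0,"wy":0,"wz":0,"tx":30,"ty":0,"tz":-50,"gripper":-1}]'
python3 -m creep '[{"wx":0,"wy":0,"wz":0,"tx":0,"ty":-5,"tz":0,"gripper":-1},{"wx":0,"wy":0,"wz":0,"tx":0,"ty":-15,"tz":0,"gripper":-1},{"wx":0,"wy":0,"wz":0,"tx":0,"ty":-30,"tz":0,"gripper":-1}]'
python3 - <<'E'
from h import *
p,d=optics.read_camera("scene"); b=p[150:300,180:340]; cv2.imwrite("pics/lift.png",cv2.resize(b,(640,600),interpolation=cv2.INTER_CUBIC)[:,:,::-1])
p,d=optics.read_camera("top"); i,f=cam("top")
h=cv2.cvtColor(p,cv2.COLOR_RGB2HSV); m=(h[...,0]>=5)&(h[...,0]<=15)&(h[...,1]>130)&(h[...,2]>130); m[:, :230]=0;m[:,370:]=0;m[:120]=0
ys,xs=np.nonzero(m&(d>0)); X0=onplane("top",np.c_[xs,ys],0.); R,t=np.array(i["R"]),np.array(i["t"]); o=-R.T@t; X=o+(X0-o)*(d[ys,xs]/((X0@R.T+t)[:,2]))[:,None]
A=np.c_[X[:,0],X[:,1],np.ones(len(X))]; c=np.linalg.lstsq(A,X[:,2],rcond=None)[0]; print("n",len(X),"plane",c.round(3),"range",X.min(0).round(3),X.max(0).round(3))
plan([.4476,-.3436,.128],6.75,0); print(get_obs()["grip_width"],get_obs()["grasp_force"])
E
```

```text
time_s: 15.45
tool_pos: [0.4284, -0.0199, 0.1285]
tool_rot: [180.0, 0.1, -174.6]
force: [-0.8, -0.1, -1.5]
grip_width: 0.0438
grasp_force: 50.8
time_s: 15.7
tool_pos: [0.432, -0.0501, 0.1279]
tool_rot: [-180.0, 0.2, -174.5]
force: [0.4, -0.7, -1.8]
grip_width: 0.044
grasp_force: 50.8
n 877 plane [-0.866  0.013  0.601] range [ 0.47  -0.092  0.093] [ 0.559 -0.002  0.509]
t 15.8 tcp [ 0.4317 -0.053   0.1273] F [-0.1  0.2 -1.6] | shift [  10.4 -290.8   -0.4] |291 turn [-0.1  0.1 -1.6]
0.04440607008280498 50.82781305536628
```

View pics/lift.png

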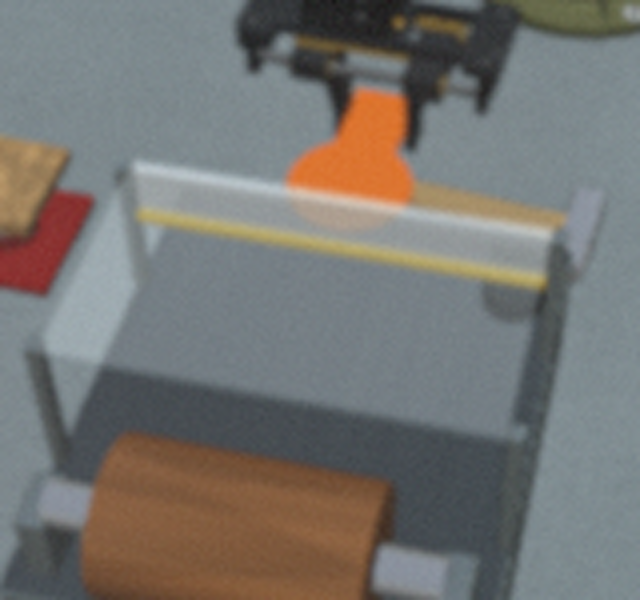

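The template is held by the tongue and lifted clear of the deck (disc at crop (350,185)); hammer and heel are unmoved. That was the tenth picture, so from here I measure by numbers.

```bash
cat >> h.py <<'E'
def plane(c,ctr,rad=.075):
    p,d=optics.read_camera(c); i,f=cam(c); h=cv2.cvtColor(p,cv2.COLOR_RGB2HSV); m=(h[...,0]>=5)&(h[...,0]<=15)&(h[...,1]>150)&(h[...,2]>120)&(d>0)
    ys,xs=np.nonzero(m); X0=onplane(c,np.c_[xs,ys],0.); R,t=np.array(i["R"]),np.array(i["t"]); o=-R.T@t; X=o+(X0-o)*(d[ys,xs]/((X0@R.T+t)[:,2]))[:,None]
    X=X[np.linalg.norm(X-ctr,axis=1)<rad]
    for _ in range(5):
        A=np.c_[X[:,:2]-ctr[:2],np.ones(len(X))]; k=np.linalg.lstsq(A,X[:,2],rcond=None)[0]; r=A@k-X[:,2]; X=X[abs(r)<max(.004,2*r.std())]
    print(c,"n",len(X),"slope deg xy",np.degrees(k[:2]).round(1),"z at centre",k[2].round(4)); return k
E
python3 - <<'E'
from h import *
o=get_obs()["tool_pos"]; c=o+.0769*np.array([np.cos(.094),np.sin(.094),0])+[0,0,.02]; print(c)
plane("top",c); plane("scene",c)
E
```

```text
[ 0.50830063 -0.04577983  0.14728676]
top n 832 slope deg xy [-1.3 -0.1] z at centre 0.1473
scene n 422 slope deg xy [-1.2  0.4] z at centre 0.1442
```

```bash
python3 -m creep '[{"wx":0,"wy":0,"wz":0,"tx":0,"ty":-25,"tz":0,"gripper":-1},{"wx":0,"wy":0,"wz":0,"tx":2,"ty":-55,"tz":0,"gripper":-1},{"wx":0,"wy":0,"wz":-0.5,"tx":4,"ty":-85,"tz":0,"gripper":-1},{"wx":0,"wy":0,"wz":-1,"tx":6,"ty":-115,"tz":0,"gripper":-1},{"wx":0,"wy":0,"wz":-1.6,"tx":8,"ty":-145,"tz":0,"gripper":-1}]'
python3 -m creep '[{"wx":0,"wy":0,"wz":0,"tx":0,"ty":-30,"tz":0,"gripper":-1},{"wx":0,"wy":0,"wz":0,"tx":0,"ty":-60,"tz":0,"gripper":-1},{"wx":0,"wy":0,"wz":0,"tx":0,"ty":-90,"tz":0,"gripper":-1},{"wx":0,"wy":0,"wz":0,"tx":0,"ty":-120,"tz":0,"gripper":-1},{"wx":0,"wy":0,"wz":0,"tx":0,"ty":-138,"tz":0,"gripper":-1}]'
python3 - <<'E'
from h import *
plan([.4476,-.3436,.128],6.75,0); o=get_obs(); print(o["grip_width"],o["grasp_force"],o["tool_rot"],o["qpos"])
c=o["tool_pos"]+.0769*np.array([np.cos(.118),np.sin(.118),0])+[0,0,.02]; print(c)
plane("top",c); plane("scene",c)
E
```

```text
time_s: 16.32
tool_pos: [0.4373, -0.1958, 0.1272]
tool_rot: [180.0, 0.1, -172.9]
force: [-0.4, 1.0, -1.1]
grip_width: 0.044
grasp_force: 50.8
time_s: 16.73
tool_pos: [0.4538, -0.3353, 0.1269]
tool_rot: [-179.9, 0.1, -173.1]
force: [0.1, 0.8, -1.7]
grip_width: 0.0441
grasp_force: 50.8
t 16.7333 tcp [ 0.4538 -0.3353  0.1269] F [ 0.1  0.8 -1.7] | shift [ 7.1 -7.5 -1.1] |10 turn [-0.1  0.1  0.1]
0.04405127547816276 50.81631677225232 [-1.79940820e+02  1.22293993e-01 -1.73132063e+02] [ 40.70284169  12.05662123  -7.78281696 102.35690522   1.74384264
  65.57252377 129.23989361]
[ 0.53015621 -0.3262384   0.14688402]
top n 1208 slope deg xy [-1.5 -0.1] z at centre 0.1468
scene n 543 slope deg xy [-1.1  0.2] z at centre 0.1439
```

```bash
python3 -m creep '[{"wx":0,"wy":0,"wz":0,"tx":7,"ty":-7.5,"tz":0,"gripper":-1},{"wx":0,"wy":0,"wz":0,"tx":7,"ty":-7.5,"tz":15,"gripper":-1},{"wx":0,"wy":0,"wz":0,"tx":7,"ty":-7.5,"tz":30,"gripper":-1},{"wx":0,"wy":0,"wz":0,"tx":7,"ty":-7.5,"tz":40,"gripper":-1},{"wx":0,"wy":0,"wz":0,"tx":7,"ty":-7.5,"tz":40,"gripper":-1}]'
python3 -m creep '[{"wx":0,"wy":0,"wz":0,"tx":0,"ty":0,"tz":0,"gripper":-1}]'
cat > look.py <<'E'
from h import *
plan([.4476,-.3436,.052],6.75,0); o=get_obs(); z=o["tool_pos"][2]+.0195
p,d=optics.read_camera("top"); h=cv2.cvtColor(p,cv2.COLOR_RGB2HSV)
m=((h[...,0]>=5)&(h[...,0]<=13)&(h[...,1]>160)&(h[...,2]>150)).astype(np.uint8)
c0=proj("top",[[.524,-.3346,z]])[0]; yy,xx=np.mgrid[:420,:560]; m[np.hypot(xx-c0[0],yy-c0[1])>45]=0
cs,_=cv2.findContours(m,cv2.RETR_EXTERNAL,cv2.CHAIN_APPROX_NONE); k=max(cs,key=cv2.contourArea)[:,0].astype(float)
W=onplane("top",k,z)[:,:2]; W=W[W[:,0]>.515]   # far half of disc, unhidden by the hand
from scipy.optimize import least_squares
s=least_squares(lambda q:np.hypot(*(W-q[:2]).T)-q[2],[.524,-.335,.045],loss="soft_l1",f_scale=.001); print("disc centre",s.x.round(4),"n",len(W),"rms",np.sqrt((s.fun**2).mean()).round(4),"area",m.sum())
b=s.x[:2]-o["tool_pos"][:2]; print("from TCP",np.hypot(*b).round(4),"dir",np.degrees(np.arctan2(b[1],b[0])).round(2),"tool yaw",o["tool_rot"][2]+180)
E
python3 look.py
```

```text
time_s: 17.25
tool_pos: [0.4464, -0.3382, 0.0849]
tool_rot: [179.8, -0.1, -172.9]
force: [-0.4, 0.2, -1.2]
grip_width: 0.0441
grasp_force: 50.8
time_s: 17.33
tool_pos: [0.4476, -0.3394, 0.087]
tool_rot: [179.9, 0.1, -172.9]
force: [-0.2, -0.0, -0.8]
grip_width: 0.044
grasp_force: 50.8
t 17.3333 tcp [ 0.4476 -0.3394  0.087 ] F [-0.2 -0.  -0.8] | shift [ 0.6 -4.2 35. ] |35 turn [0.1 0.1 0.3]
disc centre [ 0.524  -0.3282  0.0429] n 63 rms 0.0007 area 1200
from TCP 0.0771 dir 8.32 tool yaw 7.054351547819834
```

```bash
python3 -m creep '[{"wx":0,"wy":0,"wz":0.3,"tx":0,"ty":-5,"tz":6,"gripper":-1},{"wx":0,"wy":0,"wz":0.3,"tx":0,"ty":-5,"tz":14,"gripper":-1},{"wx":0,"wy":0,"wz":0.3,"tx":0,"ty":-5,"tz":22,"gripper":-1},{"wx":0,"wy":0,"wz":0.3,"tx":0,"ty":-5,"tz":26,"gripper":-1},{"wx":0,"wy":0,"wz":0.3,"tx":0,"ty":-5,"tz":26,"gripper":-1}]'
python3 -m creep '[{"wx":0,"wy":0,"wz":0,"tx":0,"ty":0,"tz":0,"gripper":-1}]'
python3 look.py
```

```text
time_s: 17.8
tool_pos: [0.4476, -0.3446, 0.0598]
tool_rot: [179.9, 0.0, -173.3]
force: [-0.5, -0.6, -1.7]
grip_width: 0.0443
grasp_force: 50.8
time_s: 17.88
tool_pos: [0.4483, -0.3451, 0.0609]
tool_rot: [180.0, 0.1, -173.3]
force: [-0.4, -0.2, -1.4]
grip_width: 0.0443
grasp_force: 50.8
t 17.8833 tcp [ 0.4483 -0.3451  0.0609] F [-0.4 -0.2 -1.4] | shift [0.5 1.6 8.9] |9 turn [ 0.   0.1 -0.1]
disc centre [ 0.5244 -0.3348  0.043 ] n 60 rms 0.0009 area 1131
from TCP 0.0768 dir 7.67 tool yaw 6.688394011370519
```

Centred within about 1 mm. Lowering gently.

```bash
python3 -m creep '[{"wx":0,"wy":0,"wz":0,"tx":0.5,"ty":0.5,"tz":2,"gripper":-1},{"wx":0,"wy":0,"wz":0,"tx":0.5,"ty":0.5,"tz":4,"gripper":-1},{"wx":0,"wy":0,"wz":0,"tx":0.5,"ty":0.5,"tz":4,"gripper":-1}]'
python3 -m creep '[{"wx":0,"wy":0,"wz":0,"tx":0,"ty":0,"tz":1,"gripper":-1},{"wx":0,"wy":0,"wz":0,"tx":0,"ty":0,"tz":1,"gripper":-1}]'
python3 -m creep '[{"wx":0,"wy":0,"wz":0,"tx":0,"ty":0,"tz":1,"gripper":-1},{"wx":0,"wy":0,"wz":0,"tx":0,"ty":0,"tz":1,"gripper":-1}]'
python3 -m creep '[{"wx":0,"wy":0,"wz":0,"tx":0,"ty":0,"tz":1,"gripper":-1},{"wx":0,"wy":0,"wz":0,"tx":0,"ty":0,"tz":1,"gripper":-1}]'
```

```text
time_s: 18.18
tool_pos: [0.4479, -0.3449, 0.0573]
tool_rot: [-180.0, 0.1, -173.3]
force: [-0.7, 0.4, -1.2]
grip_width: 0.0441
grasp_force: 50.8
time_s: 18.35
tool_pos: [0.448, -0.3449, 0.0564]
tool_rot: [-180.0, 0.1, -173.3]
force: [-0.8, -0.3, -0.6]
grip_width: 0.0443
grasp_force: 50.8
time_s: 18.52
tool_pos: [0.448, -0.3449, 0.0554]
tool_rot: [-180.0, 0.1, -173.3]
force: [0.2, 0.6, -1.7]
grip_width: 0.044
grasp_force: 50.8
time_s: 18.68
tool_pos: [0.448, -0.3449, 0.0544]
tool_rot: [-180.0, 0.1, -173.3]
force: [-0.9, -0.1, -1.8]
grip_width: 0.044
grasp_force: 50.8
```

```bash
python3 -m creep '[{"wx":0,"wy":0,"wz":0,"tx":0,"ty":0,"tz":1,"gripper":-1},{"wx":0,"wy":0,"wz":0,"tx":0,"ty":0,"tz":1,"gripper":-1}]'
python3 -m creep '[{"wx":0,"wy":0,"wz":0,"tx":0,"ty":0,"tz":0.8,"gripper":-1},{"wx":0,"wy":0,"wz":0,"tx":0,"ty":0,"tz":0.8,"gripper":-1}]'
python3 -m creep '[{"wx":0,"wy":0,"wz":0,"tx":0,"ty":0,"tz":0.6,"gripper":-1},{"wx":0,"wy":0,"wz":0,"tx":0,"ty":0,"tz":0.6,"gripper":-1}]'
```

```text
time_s: 18.85
tool_pos: [0.448, -0.3449, 0.0534]
tool_rot: [-180.0, 0.1, -173.3]
force: [0.8, -0.8, -1.4]
grip_width: 0.0438
grasp_force: 50.6
time_s: 19.02
tool_pos: [0.4481, -0.345, 0.0526]
tool_rot: [-180.0, 0.2, -173.3]
force: [0.2, 0.3, -1.8]
grip_width: 0.0441
grasp_force: 50.4
time_s: 19.18
tool_pos: [0.4481, -0.345, 0.0521]
tool_rot: [-180.0, 0.2, -173.3]
force: [0.2, -0.4, -1.5]
grip_width: 0.0442
grasp_force: 50.3
```

```bash
python3 -m creep '[{"wx":0,"wy":0,"wz":0,"tx":0,"ty":0,"tz":0.7,"gripper":-1},{"wx":0,"wy":0,"wz":0,"tx":0,"ty":0,"tz":0.7,"gripper":-1}]'
python3 -m creep '[{"wx":0,"wy":0,"wz":0,"tx":0,"ty":0,"tz":0.6,"gripper":-1},{"wx":0,"wy":0,"wz":0,"tx":0,"ty":0,"tz":0.6,"gripper":-1}]'
python3 - <<'E'
from h import *
c=np.array([.524,-.3346,.0735]); plane("top",c,.05); plane("scene",c,.05)
E
python3 look.py
```

```text
time_s: 19.35
tool_pos: [0.4481, -0.345, 0.0516]
tool_rot: [-180.0, 0.2, -173.3]
force: [-0.3, -0.1, 0.5]
grip_width: 0.0444
grasp_force: 50.6
time_s: 19.52
tool_pos: [0.4481, -0.3451, 0.0512]
tool_rot: [-180.0, 0.2, -173.3]
force: [-1.6, 1.4, 2.1]
grip_width: 0.044
grasp_force: 50.8
top n 1073 slope deg xy [0.5 0.3] z at centre 0.0738
scene n 446 slope deg xy [1.1 0.6] z at centre 0.0707
t 19.6167 tcp [ 0.4481 -0.345   0.0512] F [-0.9  0.9  2.6] | shift [ 0.4  1.5 -0.8] |2 turn [-0.   0.2 -0.1]
disc centre [ 0.5244 -0.3357  0.0432] n 60 rms 0.0009 area 1122
from TCP 0.0768 dir 6.97 tool yaw 6.681148997802637
```

It rests flat (z 0.0738) about 1 mm from centre. Let go and rise.

```bash
python3 -m creep '[{"wx":0,"wy":0,"wz":0,"tx":0,"ty":0,"tz":-0.4,"gripper":0.3},{"wx":0,"wy":0,"wz":0,"tx":0,"ty":0,"tz":-0.4,"gripper":1},{"wx":0,"wy":0,"wz":0,"tx":0,"ty":0,"tz":-0.4,"gripper":1},{"wx":0,"wy":0,"wz":0,"tx":0,"ty":0,"tz":-0.4,"gripper":1},{"wx":0,"wy":0,"wz":0,"tx":0,"ty":0,"tz":-0.4,"gripper":1}]'
python3 -m creep '[{"wx":0,"wy":0,"wz":0,"tx":0,"ty":0,"tz":0,"gripper":1},{"wx":0,"wy":0,"wz":0,"tx":0,"ty":0,"tz":0,"gripper":1}]'
python3 -m creep '[{"wx":0,"wy":0,"wz":0,"tx":0,"ty":0,"tz":-15,"gripper":1},{"wx":0,"wy":0,"wz":0,"tx":0,"ty":0,"tz":-35,"gripper":1},{"wx":0,"wy":0,"wz":0,"tx":0,"ty":0,"tz":-70,"gripper":1},{"wx":0,"wy":0,"wz":0,"tx":0,"ty":0,"tz":-105,"gripper":1},{"wx":0,"wy":0,"wz":0,"tx":0,"ty":0,"tz":-140,"gripper":1}]'
python3 -m creep '[{"wx":0,"wy":0,"wz":0,"tx":0,"ty":40,"tz":0,"gripper":1},{"wx":0,"wy":0,"wz":0,"tx":0,"ty":80,"tz":0,"gripper":1},{"wx":0,"wy":0,"wz":0,"tx":0,"ty":120,"tz":0,"gripper":1},{"wx":0,"wy":0,"wz":0,"tx":0,"ty":160,"tz":0,"gripper":1},{"wx":0,"wy":0,"wz":0,"tx":0,"ty":200,"tz":0,"gripper":1}]'
python3 -m creep '[{"wx":0,"wy":0,"wz":0,"tx":0,"ty":20,"tz":0,"gripper":1},{"wx":0,"wy":0,"wz":0,"tx":0,"ty":20,"tz":0,"gripper":1}]'
python3 - <<'E'
from h import *
c=np.array([.524,-.3346,.0735]); plane("top",c,.05)
q,p=fit("top",.0735,[.504,-.337,6.7]); w=np.radians(q[2]); print("disc",q[0]+.02*np.cos(w),q[1]+.02*np.sin(w),"want .524 -.3346 yaw 6.75")
for n in ("jar","heel","hammer"): print(n,[np.round(r["point"],4) for r in nets.place_of(n,"top")][:1])
E
```

```text
time_s: 20.08
tool_pos: [0.4481, -0.3449, 0.051]
tool_rot: [-180.0, 0.1, -173.3]
force: [-0.8, -0.1, -0.3]
grip_width: 0.0696
grasp_force: 0.0
time_s: 20.25
tool_pos: [0.448, -0.3449, 0.0511]
tool_rot: [-180.0, 0.1, -173.3]
force: [0.1, -0.3, 0.2]
grip_width: 0.0822
grasp_force: 0.0
time_s: 20.67
tool_pos: [0.4473, -0.3447, 0.1925]
tool_rot: [180.0, 0.1, -173.3]
force: [1.2, -1.0, 0.4]
grip_width: 0.087
grasp_force: 0.0
time_s: 21.08
tool_pos: [0.4239, -0.1446, 0.1913]
tool_rot: [-180.0, 0.2, -173.3]
force: [1.5, 1.5, -0.1]
grip_width: 0.0872
grasp_force: 0.0
time_s: 21.25
tool_pos: [0.422, -0.1213, 0.1915]
tool_rot: [180.0, 0.2, -172.9]
force: [0.2, -0.7, -0.4]
grip_width: 0.0872
grasp_force: 0.0
top n 1140 slope deg xy [0. 0.] z at centre 0.0732
top pose [ 0.5063 -0.338  10.2811] err 311.1 of 1597.0
disc 0.5259732600051849 -0.33445748356068 want .524 -.3346 yaw 6.75
jar [array([ 0.4835,  0.2967, -0.0013])]
heel [array([0.5169, 0.0903, 0.0974])]
hammer [array([ 0.3697, -0.0117,  0.001 ])]
```

The loose mask took in some cork; a stricter one gives the yaw.

```bash
sed -i 's/h\[...,1\]>105)/h[...,1]>160)/' h.py; python3 - <<'E'
from h import *
q,p=fit("top",.0735,[.504,-.337,6.7]); w=np.radians(q[2]); print("disc",q[0]+.02*np.cos(w),q[1]+.02*np.sin(w))
E
```

```text
top pose [ 0.5061 -0.3377  9.3984] err 410.1 of 1293.0
disc 0.5258632391414376 -0.33443123590242163
```

```bash
python3 - <<'E'
from h import *
p,d=optics.read_camera("top"); h=cv2.cvtColor(p,cv2.COLOR_RGB2HSV)
c=proj("top",[[.504,-.337,.0735]])[0].round().astype(int); print(c)
for y in range(c[1]-36,c[1]+46,3): print(y,"".join("#" if (5<=h[y,x,0]<=13 and h[y,x,1]>160) else ("+" if 5<=h[y,x,0]<=17 and h[y,x,1]>90 else ".") for x in range(c[0]-36,c[0]+36)))
print(p[c[1]+35,c[0]-8:c[0]+16:3].tolist())
E
```

```text
[420 230]
194 ........................................................................
197 ........................................................................
200 ........................................................................
203 ............................++#######++++++++++++++.....................
206 .............+.++++++++++####################++++++.....................
209 .............++++++++###########################++++....................
212 .............++++++################################+....................
215 ..............++++##################################+...................
218 ..............+++####################################+..................
221 ..............#.#####################################+..................
224 ...............+#####################################+..................
227 ...............++#####################################..................
230 ................+++#################################++..................
233 ................+++++##############################++++.................
236 ........
[... 492 characters left out ...]
....+######.......................
257 ...........................................######+......................
260 ...........................................######+......................
263 ...........................................######+......................
266 ........................................................................
269 ........................................................................
272 ........................................................................
275 ........................................................................
[[73, 71, 53], [101, 99, 73], [100, 99, 71], [100, 100, 72], [102, 99, 73], [102, 107, 104], [118, 125, 129], [123, 129, 135]]
```

The hand still covers part of the tongue, so I move it further off and check once more.

```bash
python3 -m creep '[{"wx":0,"wy":0,"wz":0,"tx":0,"ty":30,"tz":-20,"gripper":1},{"wx":0,"wy":0,"wz":0,"tx":0,"ty":65,"tz":-20,"gripper":1},{"wx":0,"wy":0,"wz":0,"tx":0,"ty":100,"tz":-20,"gripper":1},{"wx":0,"wy":0,"wz":0,"tx":0,"ty":120,"tz":-20,"gripper":1},{"wx":0,"wy":0,"wz":0,"tx":0,"ty":120,"tz":-20,"gripper":1}]'
python3 - <<'E'
from h import *
q,p=fit("top",.0735,[.504,-.337,6.7]); w=np.radians(q[2]); print("disc",q[0]+.02*np.cos(w),q[1]+.02*np.sin(w),get_obs()["joint_velocities"].round(2))
E
```

```text
time_s: 22.02
tool_pos: [0.408, -0.0034, 0.2114]
tool_rot: [180.0, 0.2, -173.0]
force: [-0.0, 0.2, -0.6]
grip_width: 0.0868
grasp_force: 0.0
top pose [ 0.5033 -0.3362  6.1313] err 175.8 of 1531.0
disc 0.5232087479896211 -0.33410707796527317 [ 1.38  0.78  3.28 -0.13  1.67 -0.32  0.91]
```

Disc at (0.5232, -0.3341) against the cork centre (0.524, -0.3346), and yaw 6.1° against 6.75°. It lies flat and the bystanders haven't moved. Handing in.

```bash
python3 -m creep '[{"wx":0,"wy":0,"wz":0,"tx":0,"ty":0,"tz":0,"gripper":1},{"wx":0,"wy":0,"wz":0,"tx":0,"ty":0,"tz":0,"gripper":1},{"wx":0,"wy":0,"wz":0,"tx":0,"ty":0,"tz":0,"gripper":1}]' && python3 -c "from cell import env; print(env.sign_off())"
```

```text
time_s: 22.32
tool_pos: [0.4082, -0.0087, 0.211]
tool_rot: [180.0, 0.1, -173.5]
force: [0.9, 0.8, 0.6]
grip_width: 0.087
grasp_force: 0.0
the job is handed in; nothing more can be done
None
```

The job is handed in at 22.3 s; the judge's verdict was not shown. The orange template lies flat on the cork, its round part about 1 mm off centre and its tongue towards the yellow mark to within 1° by my last measurement; jar, heel and hammer are still in place.

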